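# Sort the coffee tins by weight and rack the full ones

## Task

Sort the coffee tins in the divided box: they all look alike, so lift each one and feel whether it is full or empty. Stand the full tins upright in the dark wooden rack in one row from its fixed end, and the empty ones upright on the round board to go for refilling; then slide the rack's keeper up until it stops against the row, so that the full tins stand snug together between keeper and end board with no gaps. Leave the cup and saucer, the glasses and the spoon where they are.

Things in the scene. Friction and masses are not known exactly. Their poses are not given: they have to be found in the camera images.
- tin_1: closed metal coffee tin, a plain cylinder 58 mm in diameter, 82 mm high with a seam below the lid; all look the same. Full about 200 g, empty about 70 g (each within a tenth). Origin: centre of its underside, z up when it stands. It starts standing in a compartment of the caddy, or is absent in this run
- tin_2: closed metal coffee tin, a plain cylinder 58 mm in diameter, 82 mm high with a seam below the lid; all look the same. Full about 200 g, empty about 70 g (each within a tenth). Origin: centre of its underside, z up when it stands. It starts standing in a compartment of the caddy, or is absent in this run
- tin_3: closed metal coffee tin, a plain cylinder 58 mm in diameter, 82 mm high with a seam below the lid; all look the same. Full about 200 g, empty about 70 g (each within a tenth). Origin: centre of its underside, z up when it stands. It starts standing in a compartment of the caddy, or is absent in this run
- tin_4: closed metal coffee tin, a plain cylinder 58 mm in diameter, 82 mm high with a seam below the lid; all look the same. Full about 200 g, empty about 70 g (each within a tenth). Origin: centre of its underside, z up when it stands. It starts standing in a compartment of the caddy, or is absent in this run
- tin_5: closed metal coffee tin, a plain cylinder 58 mm in diameter, 82 mm high with a seam below the lid; all look the same. Full about 200 g, empty about 70 g (each within a tenth). Origin: centre of its underside, z up when it stands. It starts standing in a compartment of the caddy, or is absent in this run
- tin_6: closed metal coffee tin, a plain cylinder 58 mm in diameter, 82 mm high with a seam below the lid; all look the same. Full about 200 g, empty about 70 g (each within a tenth). Origin: centre of its underside, z up when it stands. It starts standing in a compartment of the caddy, or is absent in this run
- caddy: fixed low wooden box, 170 x 250 mm, of 2 (along x) by 3 (along y) open compartments 75 mm square, a tin or none in each, a few mm off centre. Origin: centre of its underside; compartment centres x = -41, +41 mm, y = -80, 0, +80 mm. Inner floor 6 mm, walls and dividers 38 mm above the table. Tins rise to 88 mm, with some 22 mm between neighbours, 55 mm on the diagonal
- rack: fixed dark wooden tin rack, 270 x 78 mm: a trough along its own x for one row of up to three tins. Origin: centre of its underside. Floor 12 mm above the table; side rails to 44 mm above the table, 64 mm apart inside (y = -32 to +32 mm); fixed round-topped end board 109 mm high at the +x end, inner face at x = +115 mm; the keeper at the other end
- rack_floor: the base board of the rack, 270 x 78 x 12 mm, fixed to it, same origin and axes; tins in the rack stand on it
- rack_end (a point): point on the inner face of the rack's fixed end board, on the middle line, 52 mm above the table; x axis as the rack's
- keeper (a joint): travel (m) of the rack's keeper along the rack's +x: a board 12 mm thick, 60 mm wide, with a brass knob on top; it slides in the trough and stays where left (about 1 N of friction; pushing a row of tins along takes 3 to 9 N, the stop is firm). 0 = drawn fully back, its face 225 mm from the end board; 0.175 = nearest the end board. It starts part-way in.
- keeper_knob (a point): centre of the keeper's brass knob, an upright cylinder 21 mm in diameter and 30 mm high (100 to 130 mm above the table), to be gripped from above; this point is 115 mm above the table, 6 mm behind the keeper's face
- keeper_face (a point): point on the middle of the keeper's face that bears on the tins, 52 mm above the table; x axis as the rack's
- tray: loose flat round wooden serving board without a rim, 230 mm across, 12 mm thick, about 0.45 kg. Origin: centre of its underside. The rack and the board lie one to the left, one to the right of the caddy, either way round
- cup: white coffee cup with a handle, 76 mm across, 62 mm high, on the saucer; origin at the centre of its underside. Not part of the job
- saucer: white saucer 136 mm across under the cup; origin at the centre of its underside. Not part of the job
- glasses: brown reading glasses, 130 mm wide, temples 130 mm along +x, 36 mm high; origin under the bridge. Not part of the job
- spoon: coffee spoon 120 mm long lying by the cup, its bowl to +x; origin at its middle. Not part of the job
There are look-alikes about, which are no part of the job. Leave any blue look-alike of the tin_4 alone. Leave any green look-alike of the tin_6 alone.

How it is judged:
By the outcome, as a careful person would: the job done as asked, in the order asked, and still so for the second after the job is handed in, with the robot touching nothing.
Of tin_1, tin_2, tin_3, tin_4, tin_5, tin_6 only 4 to 6 are there at a start; the rules pass over those that are not, and their reading is None.
At some moment in a run one of tray, tin_1, tin_2, tin_3, tin_4, tin_5, tin_6 may be knocked a few centimetres aside while the robot is not near it.
It also fails if it takes over 208 s, if anything falls off the work surface, if the arm or the gripper's body presses on something with over 40 N, if the wrist force passes 120 N, or if a joint passes its speed limit or range.

## Robot

A 6-joint arm with a two-finger parallel gripper is mounted at the origin on the work surface. World frame = base frame: x ahead of the robot, y to its left, z up, the work surface at z = 0. Lengths are in m, angles in rad, forces in N, time in s.
With the tool pointing down it reaches from about 0.35 to 0.85 m from the base axis. Payload 8.1 kg.
Tool frame: the origin (TCP) lies at the very end of the fingers, on their centre line; the grasp point (between the pads) lies 19 mm behind it; z points along the fingers, y is the line along which they close (so a half turn about z gives the same grasp; the last joint's range is limited). The gripper opens to 93 mm and grips with 3 to 60 N. Pads are 15 mm wide; open, the fingers measure 128 mm over their backs; the gripper's body (75 mm by 188 mm) begins 65 mm behind the grasp point.
Start: joints at [1.045, 0.13, 1.488, -0, 1.523, -0.085], TCP at [0.256, 0.543, 0.219] pointing down, gripper open.
Joint ranges: [-2.96, 2.96], [-0.89, 2.26], [0.02, 2.5], [-1.34, 4.48], [0, 2.73], [-2.66, 2.66]. Speed limits (rad/s): [2.39, 2.39, 2.79, 3.14, 3.14, 3.14].

## Interface

Orientations are given as a rotation vector (axis times angle).
In Python, from station import * gives the robot as it stands.
- The arm moves only by the shell command python3 -m jog 'ROWS' [FORCE]. ROWS is a JSON object of lists of equal length, an entry for each row: "jaw": the finger opening in mm, from 0 to 93; "translation": the shift along the tool's x, y, z in mm, a list of three; "yaw": the turn about the tool's z in degrees. In form: {"jaw": [jaw, ...], "translation": [[tx, ty, tz], ...], "yaw": [yaw, ...]}. A call has exactly 8 rows; each row is the pose to reach, as a shift and turn from the pose commanded when the call began, along the tool's axes at that moment; what a row does not reach only later rows make up. A row lasts 1/12 s, in which the tool goes at most 41.7 mm and 7.16 degrees, less where a joint would pass 70% of its speed; a pose out of reach is approached as far as the arm can. A call with a gripper value outside its range is refused whole. The fingers move at their own pace and stop on an object; FORCE is the grip in N (left out, the last holds). Time passes only in rows, so rows that repeat a pose let the fingers close, or fill a call up. It gives the time, the measured TCP pose, the force, the opening and the grip force at its end, in the units of the state.
- state(): the state, without advancing time (a new reading comes with each control period).
- camera(name): name is "side" or "top" or "wrist"; returns a dict with "img" (480x640x3 uint8, red, green, blue), "depth" (480x640 float32, m along the optical axis (not along the pixel's ray), 0 where there is no reading), "camera_matrix" (3x3 intrinsics, pixels), "k1" (the pictures are not rectified: a ray, as slopes to the right and down, at radius r is drawn at 1 + k1 r^2 times it, then the intrinsics apply), "origin" and "rotation" of the camera in the world. Camera axes: x right, y up, looking along -z (the intrinsics and any distortion apply to the point x, -y, -z); pixel columns grow to the right and rows downward; lengths in m; the calibration is good to about 2 mm. A picture is of the moment at which its call begins.
- close_job(): hands the job in; it is judged then, once.
The state is a dict: "time_s": time; "qpos": joint angles; "dq": joint speeds; "joint_torque": joint torques, N m; "ee_pos": TCP position; "eef_rot": TCP orientation; "wrist_force": force on the tool from outside, world axes, zero at the start; "moment": the same for the moment, N m; "finger_gap": finger opening in m; "finger_force": force on a finger pad.
Only numpy, scipy, OpenCV 4.12 (cv2) and the standard library are available. Lean on these libraries where they do the work, as an engineer would, in place of code of your own. Each camera call takes 0.05 s, during which the arm holds its last target. There are 200 camera calls.

## Working session

There is one attempt and no reset: what is moved stays moved. The work goes in short steps, Python scripts to look and compute and a shell command to move; the robot and the scene stay as the last step left them, time stands still between calls to the robot, and variables do not carry over. Pictures are saved under pics/ and viewed, at most 14 in all, crops included, and the job is handed in when it is done.

```bash
ls; mkdir -p pics; python3 - <<'E'
from station import *
import cv2,numpy as np
s=state();print({k:np.round(v,3).tolist() for k,v in s.items()})
ims=[]
for n in("top","side"):
    c=camera(n);cv2.imwrite(f"pics/{n}0.png",c["img"][:,:,::-1]);np.savez(f"pics/{n}0.npz",**c)
    print(n,c["camera_matrix"].tolist(),c["k1"],c["origin"],np.round(c["rotation"],3).tolist())
E
```

```text
pics
{'time_s': 0.0, 'qpos': [1.045, 0.131, 1.489, -0.0, 1.523, -0.085], 'dq': [-0.003, -0.002, -0.001, 0.0, -0.0, -0.001], 'joint_torque': [0.0, -55.983, -49.177, 0.077, 0.035, -0.0], 'ee_pos': [0.256, 0.542, 0.218], 'eef_rot': [-0.687, -3.065, 0.003], 'wrist_force': [0.072, -0.073, -0.064], 'moment': [0.037, -0.015, 0.007], 'finger_force': 0.0, 'finger_gap': 0.093}
top [[494.57780017541353, 0.0, 320.77249653250095], [0.0, 494.57780017541353, 233.1419648293646], [0.0, 0.0, 1.0]] -0.017686140935401735 [0.39621502 0.00389476 1.10964864] [0.101, -0.13, -1.572]
side [[495.3229308883608, 0.0, 328.56095481671497], [0.0, 495.3229308883608, 227.44929850165906], [0.0, 0.0, 1.0]] -0.12608643579809656 [ 0.03869944 -0.5061006   0.8799637 ] [0.72, -0.297, -0.746]
```

View pics/top0.png

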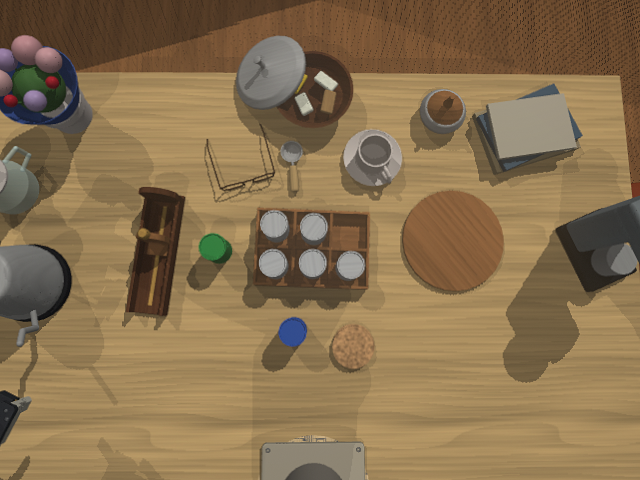

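View pics/side0.png

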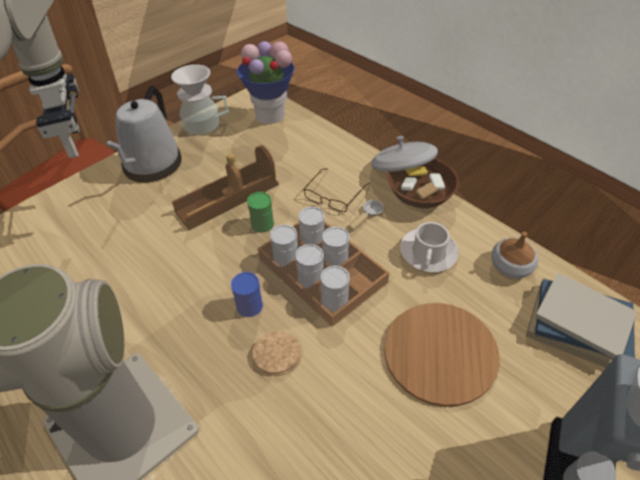

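The top view shows five plain tins at (274,226), (314,228), (273,263), (313,263) and (351,265), with the compartment at (350,228) empty. The rack is at (155,250) with its end board at the top, at (160,192), and the keeper knob at about (145,235). The serving board is at (453,240). The blue tin (292,332), green tin (214,248) and cork mat (353,347) are look-alikes, so I'll leave them alone.

```bash
cat > h.py <<'E'
from station import *
import cv2,numpy as np
from scipy.spatial.transform import Rotation as Rot
def ray(c,uv):
    p=cv2.undistortPoints(np.float64(uv).reshape(-1,1,2),c["camera_matrix"],np.array([float(c["k1"]),0,0,0])).reshape(-1,2)
    return np.c_[p[:,0],-p[:,1],-np.ones(len(p))]@Rot.from_rotvec(c["rotation"]).as_matrix().T if np.ndim(c["rotation"])==1 else np.c_[p[:,0],-p[:,1],-np.ones(len(p))]@c["rotation"].T
def plane(c,uv,z):
    d=ray(c,uv);o=c["origin"];return o+d*((z-o[2])/d[:,2])[:,None]
def cloud(c):
    v,u=np.mgrid[:480,:640];d=ray(c,np.c_[u.ravel(),v.ravel()])
    P=c["origin"]+d*c["depth"].reshape(-1,1);P[c["depth"].ravel()==0]=np.nan;return P.reshape(480,640,3)
def tri(c1,uv1,c2,uv2):
    a,b=ray(c1,[uv1])[0],ray(c2,[uv2])[0];A=np.c_[a,-b];t=np.linalg.lstsq(A,c2["origin"]-c1["origin"],rcond=None)[0]
    p,q=c1["origin"]+a*t[0],c2["origin"]+b*t[1];return (p+q)/2,np.linalg.norm(p-q)
def blobs(c,lo,hi,minpx=150,zone=None,mask=None):
    P=cloud(c);m=(P[:,:,2]>lo)&(P[:,:,2]<hi)
    if zone: m&=(P[:,:,0]>zone[0])&(P[:,:,0]<zone[1])&(P[:,:,1]>zone[2])&(P[:,:,1]<zone[3])
    if mask is not None:m&=mask
    m=cv2.morphologyEx(m.astype(np.uint8),cv2.MORPH_OPEN,np.ones((3,3)))
    out=[]
    for k in cv2.findContours(m,cv2.RETR_EXTERNAL,cv2.CHAIN_APPROX_NONE)[0]:
        if cv2.contourArea(k)>minpx:
            mm=np.zeros((480,640),np.uint8);cv2.drawContours(mm,[k],-1,1,-1)
            z=np.nanmedian(P[:,:,2][(mm&m)>0]);W=plane(c,k.reshape(-1,2),z)
            (x,y),r=cv2.minEnclosingCircle(np.float32(W[:,:2]));out.append((x,y,z,r,k,c["img"][mm>0].mean(0).round()))
    return out
def tins(c):
    return [b for b in blobs(c,.07,.115) if .02<b[3]<.036 and np.ptp(b[5])<40]
def delta(p,yawd=None,s=None):
    """tool shift mm to bring TCP to world p; yaw deg so that closing line has heading yawd"""
    s=s or state();R=Rot.from_rotvec(s["eef_rot"]).as_matrix();t=R.T@(np.array(p)-s["ee_pos"])*1000
    h=np.degrees(np.arctan2(R[1,1],R[0,1]));y=None
    if yawd is not None:y=round(-((yawd-h+90)%180-90),1)
    return t.round(1).tolist(),y
E
python3 - <<'E'
from h import *
L=lambda n:dict(np.load(f"pics/{n}0.npz"))
T,S=L("top"),L("side")
for n,c in(("top",T),("side",S)):
    for b in blobs(c,.07,.14,60,(.2,.75,-.4,.5)):
        print(n,np.round(b[:4],4),cv2.boundingRect(b[4]),b[5])
P=cloud(T)
for uv in((453,240),(350,228),(150,290),(135,280),(160,192),(145,235),(400,330)):print(uv,P[uv[1],uv[0]].round(4))
# caddy walls / rack rails height masks
for lo,hi,z in((.03,.052,(.3,.62,-.15,.5)),(.008,.02,(.2,.65,-.5,-.12))):
    for b in blobs(T,lo,hi,60,z):
        W=plane(T,b[4].reshape(-1,2),b[2])[:,:2];print(lo,np.round(b[:4],4),cv2.minAreaRect(np.float32(W)))
E
python3 -c "
import cv2
i=cv2.imread('pics/top0.png');a=cv2.resize(i[180:330,110:250],None,fx=4,fy=4,interpolation=cv2.INTER_CUBIC);cv2.imwrite('pics/rack.png',a)"
```

```text
top [0.3446 0.0444 0.0787 0.0291] (278, 318, 28, 29) [ 52.  75. 137.]
top [ 0.4811 -0.0763  0.0846  0.0295] (337, 252, 28, 27) [156. 155. 152.]
top [0.4852 0.003  0.0848 0.0291] (299, 250, 27, 28) [156. 156. 153.]
top [0.4856 0.0848 0.0845 0.0296] (259, 250, 28, 28) [155. 155. 153.]
top [0.5212 0.2117 0.0787 0.0299] (198, 234, 29, 27) [ 54. 119.  61.]
top [0.5374 0.3341 0.1003 0.0305] (136, 229, 30, 13) [106.  79.  46.]
top [ 5.605e-01 -4.000e-04  8.460e-02  2.980e-02] (300, 214, 27, 28) [153. 152. 149.]
top [0.5671 0.0837 0.0847 0.0299] (260, 211, 28, 28) [153. 152. 150.]
top [0.6324 0.3246 0.0981 0.0402] (139, 187, 38, 12) [67. 47. 32.]
side [0.3464 0.0387 0.0791 0.0333] (231, 272, 28, 26) [ 77.  91. 148.]
side [ 0.4789 -0.082   0.0854  0.0349] (321, 266, 28, 28) [168. 165. 164.]
side [ 0.4838 -0.0029  0.0854  0.0356] (296, 244, 27, 26) [166. 164. 164.]
side [ 0.5583 -0.0053  0.0856  0.0358] (323, 227, 26, 25) [167. 165. 164.]
side [0.4834 0.079  0.0855 0.0361] (270, 225, 27, 24) [165. 163. 161.]
side [0.5642 0.0781 0.0856 0.0361] (299, 207, 25, 23) [167. 165. 163.]
side [0.5203 0.
[... 1172 characters left out ...]
0.0136 0.0366 0.0335] ((0.6010581851005554, 0.013545406982302666), (0.06622961163520813, 0.015703953802585602), 89.8931884765625)
0.03 [0.5669 0.0938 0.0364 0.0538] ((0.5669086575508118, 0.09559197723865509), (0.06371424347162247, 0.08888285607099533), 89.88859558105469)
0.03 [0.4984 0.31   0.042  0.1201] ((0.49845778942108154, 0.3109264075756073), (0.01326134242117405, 0.23991593718528748), 84.39087677001953)
0.03 [0.5931 0.3716 0.0422 0.0272] ((0.5929335355758667, 0.3703353703022003), (0.01048955973237753, 0.054093267768621445), 83.39901733398438)
0.008 [ 0.5426 -0.3147  0.0108  0.1154] ((0.5392806529998779, -0.3159361481666565), (0.22689081728458405, 0.218340203166008), 89.97442626953125)
```

View pics/rack.png

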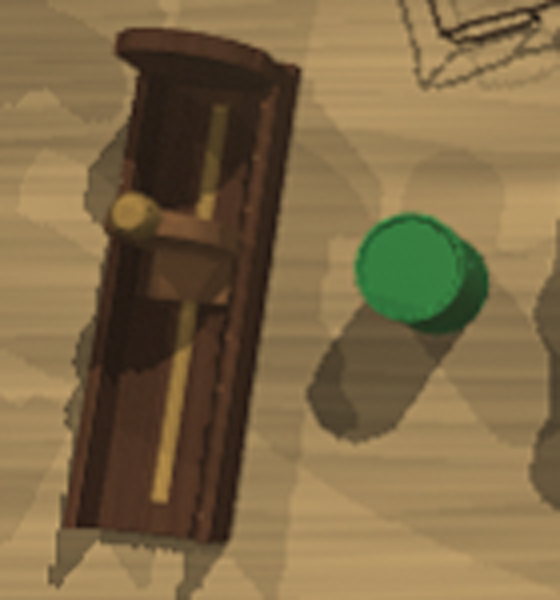

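The enlarged crop confirms the rack (dark wood, keeper part-way in at crop (150,230)) and the green look-alike beside it, at crop (410,265). Next I'll look from above the rack with the wrist camera.

```bash
python3 - <<'E'
from h import *
print(delta((.50,.34,.33),84))
E
```

```text
([-307.2, -78.8, -112.2], np.float64(-19.3))
```

```bash
python3 -m jog '{"jaw":[60,60,60,60,60,60,60,60],"translation":[[-307,-79,-112],[-307,-79,-112],[-307,-79,-112],[-307,-79,-112],[-307,-79,-112],[-307,-79,-112],[-307,-79,-112],[-307,-79,-112]],"yaw":[-19,-19,-19,-19,-19,-19,-19,-19]}' 20
python3 -m jog '{"jaw":[60,60,60,60,60,60,60,60],"translation":[[0,0,0],[0,0,0],[0,0,0],[0,0,0],[0,0,0],[0,0,0],[0,0,0],[0,0,0]],"yaw":[0,0,0,0,0,0,0,0]}'
python3 - <<'E'
from h import *
s=state();print(s["ee_pos"],delta((.5,.34,.33),84))
c=camera("wrist");np.savez("pics/w1.npz",**c);cv2.imwrite("pics/w1.png",c["img"][:,:,::-1])
print(c["camera_matrix"],c["origin"],c["rotation"],c["k1"])
R=Rot.from_rotvec(s["eef_rot"]).as_matrix();print("cam in tool",R.T@(c["origin"]-s["ee_pos"]))
for z in((.09,.14),(.035,.05)):
  for b in blobs(c,*z,100):
    W=plane(c,b[4].reshape(-1,2),b[2])[:,:2];print(np.round(b[:4],4),cv2.minAreaRect(np.float32(W)),cv2.boundingRect(b[4]))
E
```

```text
time_s: 0.77
ee_pos: [0.4963, 0.3424, 0.3288]
eef_rot: [-0.171, -3.136, 0.001]
wrist_force: [0.5, 1.6, 0.0]
finger_gap: 0.0601
finger_force: 0.0
time_s: 1.43
ee_pos: [0.4948, 0.3446, 0.3284]
eef_rot: [-0.17, -3.137, 0.0]
wrist_force: [0.1, -0.2, -0.2]
finger_gap: 0.0603
finger_force: 0.0
[0.49476574 0.34456679 0.32840817] ([-5.7, -4.0, -1.6], np.float64(-0.2))
[[379.75392767   0.         316.4665372 ]
 [  0.         379.75392767 234.17397632]
 [  0.           0.           1.        ]] [0.41960067 0.35272034 0.49390648] [-0.22537729 -0.20060873  1.45223974] -0.053624406921641846
cam in tool [ 7.56376071e-02 -2.63850095e-05 -1.65483866e-01]
[0.6292 0.3313 0.1023 0.0315] ((0.6339073777198792, 0.3306581974029541), (0.062202729284763336, 0.02153909020125866), 82.09342956542969) (291, 313, 55, 18)
[0.6414 0.6632 0.1169 0.0419] ((0.6344506144523621, 0.6594705581665039), (0.06412355601787567, 0.07624877989292145), 53.45784378051758) (576, 274, 64, 62)
[0.534  0.342  0.1204 0.0217] ((0.5413248538970947, 0.34115850925445557), (0.042320601642131805, 0.02718423679471016), 83.78803253173828) (298
[... 1498 characters left out ...]
, (0.08678441494703293, 0.021304108202457428), 87.8761978149414) (0, 175, 64, 22)
[0.5255 0.081  0.0375 0.0957] ((0.5258528590202332, 0.08140454441308975), (0.09263898432254791, 0.17052587866783142), 87.8667221069336) (65, 170, 96, 130)
[0.4474 0.5516 0.0425 0.0412] ((0.4472046196460724, 0.5456172227859497), (0.014372291043400764, 0.0821797251701355), 88.43487548828125) (478, 97, 14, 73)
[0.5075 0.3448 0.0433 0.1322] ((0.5075425505638123, 0.3449316620826721), (0.07830708473920822, 0.2532871663570404), 83.60614013671875) (284, 92, 70, 208)
[0.348  0.0534 0.042  0.0268] ((0.35054224729537964, 0.06195084750652313), (0.020313357934355736, 0.05325040593743324), 73.20760345458984) (52, 72, 18, 48)
```

View pics/w1.png

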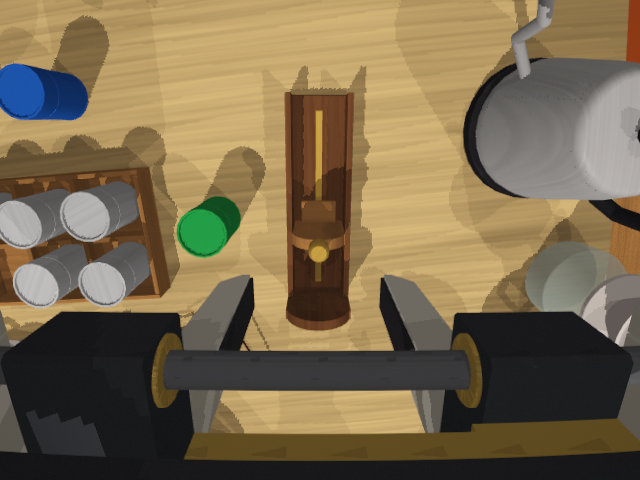

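The wrist view shows the rack with its open end at row 92, the knob at (318,253) and the end board at (318,310). Green is at (208,230) and blue at (20,92). I'll get the rack frame and knob from pixels.

```bash
python3 - <<'E'
from h import *
c=dict(np.load("pics/w1.npz"));T=dict(np.load("pics/top0.npz"))
P=cloud(c)
m=np.zeros((480,640),bool);m[85:315,270:370]=1
m&=(P[:,:,2]>.035)&(P[:,:,2]<.05)
Q=P[m][:,:2];a=np.radians(-6.4);ux=np.array([np.cos(a),np.sin(a)]);uy=np.array([-ux[1],ux[0]])
(cx,cy),sz,an=cv2.minAreaRect(np.float32(plane(c,np.argwhere(m)[:,::-1].astype(float),.044)[:,:2]));print(cx,cy,sz,an)
print("near end proj",((plane(c,[(287,92),(353,92),(320,92)],.044)[:,:2]-[cx,cy])@np.c_[ux,uy]))
k=plane(c,[(318,253)],.130)[0];print("knob wrist",k,"rack coords",(k[:2]-[cx,cy])@np.c_[ux,uy])
# gold mask of knob
def gold(c,box):
    x0,y0,x1,y1=box;h=cv2.cvtColor(c["img"],cv2.COLOR_RGB2HSV)[y0:y1,x0:x1];mm=cv2.inRange(h,(15,100,110),(32,255,255))
    k=max(cv2.findContours(mm,0,1)[0],key=cv2.contourArea);return cv2.boundingRect(k),np.array(cv2.minEnclosingCircle(k)[0])+[x0,y0]
bw,uw=gold(c,(300,235,340,270));bt,ut=gold(T,(132,222,160,245));print(bw,uw,bt,ut);print("tri",tri(c,uw,T,ut))
# end board: ridge in depth
for v in range(280,330,4):print(v,P[v,318].round(3),end=" ")
E
```

```text
0.5074838995933533 0.34493499994277954 (0.07818453013896942, 0.25304970145225525) 83.60614776611328
near end proj [[-0.12652031 -0.0356845 ]
 [-0.12676182  0.03833231]
 [-0.126578    0.00132271]]
knob wrist [0.54171334 0.34057261 0.13      ] rack coords [ 0.03450239 -0.00051968]
(0, 3, 40, 26) [319.5       242.9000001] (0, 1, 16, 22) [136.23333311 233.5       ]
tri (array([0.53365419, 0.34583607, 0.14231183]), np.float64(0.012691355287073528))
280 [0.62  0.332 0.011] 284 [0.626 0.332 0.012] 288 [0.63  0.331 0.015] 292 [0.631 0.331 0.026] 296 [0.63  0.331 0.042] 300 [0.63  0.331 0.052] 304 [0.63  0.331 0.064] 308 [0.63  0.331 0.075] 312 [0.629 0.331 0.087] 316 [0.629 0.331 0.098] 320 [0.629 0.331 0.107] 324 [0.634 0.331 0.108] 328 [0.639 0.33  0.108]
```

```bash
python3 - <<'E'
from h import *
c=dict(np.load("pics/w1.npz"));T=dict(np.load("pics/top0.npz"))
print(tri(c,(318,252.5),T,(143.8,233.8)))
print(plane(T,[(143.8,233.8)],.13))
t=[b for b in tins(c)];print([np.round(b[:4],4) for b in t]);print([np.round(b[:4],4) for b in tins(T)])
print(delta((.5415,.3408,.16),83.6))
E
```

```text
(array([0.54213251, 0.34015451, 0.12505187]), np.float64(0.0014803144060851542))
[[0.54073549 0.33807995 0.13      ]]
[array([0.5662, 0.0851, 0.0851, 0.0351]), array([0.5476, 0.681 , 0.0888, 0.0278]), array([0.4862, 0.0053, 0.0852, 0.0358]), array([0.4843, 0.0859, 0.0852, 0.0342])]
[array([ 0.4811, -0.0763,  0.0846,  0.0295]), array([0.4852, 0.003 , 0.0848, 0.0291]), array([0.4856, 0.0848, 0.0845, 0.0296]), array([ 5.605e-01, -4.000e-04,  8.460e-02,  2.980e-02]), array([0.5671, 0.0837, 0.0847, 0.0299])]
([-46.7, 1.4, 168.4], np.float64(0.2))
```

```bash
python3 -m jog '{"jaw":[60,60,60,60,60,60,60,60],"translation":[[-47,1,168],[-47,1,168],[-47,1,168],[-47,1,168],[-47,1,168],[-47,1,168],[-47,1,168],[-47,1,168]],"yaw":[0,0,0,0,0,0,0,0]}'
python3 - <<'E'
from h import *
print(delta((.5415,.3408,.104),83.6),delta((.5415-.995*.137,.3408+.112*.137,.104)))
E
```

```text
time_s: 2.15
ee_pos: [0.5434, 0.341, 0.1644]
eef_rot: [0.171, 3.133, 0.004]
wrist_force: [1.0, 0.8, 0.3]
finger_gap: 0.0599
finger_force: 0.0
([2.1, -0.6, 60.4], np.float64(0.2)) ([139.3, -0.2, 59.8], None)
```

```bash
python3 -m jog '{"jaw":[60,60,60,60,10,10,10,10],"translation":[[0,0,30],[0,0,58],[0,0,58],[0,0,58],[0,0,58],[0,0,58],[0,0,58],[0,0,58]],"yaw":[0,0,0,0,0,0,0,0]}' 25
python3 -m jog '{"jaw":[10,10,10,10,10,10,10,10],"translation":[[0,0,0],[10,0,0],[30,0,0],[55,0,0],[80,0,0],[105,0,0],[130,0,0],[137,0,0]],"yaw":[0,0,0,0,0,0,0,0]}'
python3 -m jog '{"jaw":[10,10,10,50,50,50,50,50],"translation":[[0,0,0],[0,0,0],[0,0,0],[0,0,0],[0,0,0],[0,0,-60],[0,0,-120],[0,0,-180]],"yaw":[0,0,0,0,0,0,0,0]}'
python3 - <<'E'
from h import *
c=camera("top");np.savez("pics/top1.npz",**c);cv2.imwrite("pics/top1.png",c["img"][:,:,::-1])
print([np.round(b[:4],4) for b in blobs(c,.095,.14,20,(.3,.6,.25,.45))])
t=[b for b in tins(c)];print([np.round(b[:4],4) for b in t]);
for b in t: print(delta((b[0],b[1],.2),45))
E
```

```text
time_s: 2.82
ee_pos: [0.5432, 0.3405, 0.1045]
eef_rot: [0.171, 3.134, 0.002]
wrist_force: [-0.3, 0.3, -0.7]
finger_gap: 0.0379
finger_force: 0.0
time_s: 3.48
ee_pos: [0.4022, 0.355, 0.102]
eef_rot: [-0.169, -3.135, 0.001]
wrist_force: [0.7, -0.3, 0.0]
finger_gap: 0.0103
finger_force: 0.0
time_s: 4.15
ee_pos: [0.4058, 0.354, 0.228]
eef_rot: [-0.173, -3.135, 0.003]
wrist_force: [1.2, 0.0, -0.1]
finger_gap: 0.0386
finger_force: 0.0
[array([0.5419, 0.3331, 0.1259, 0.019 ])]
[array([ 0.4811, -0.0763,  0.0846,  0.0295]), array([0.4851, 0.0029, 0.0846, 0.0293]), array([0.4853, 0.0853, 0.0846, 0.0296]), array([ 0.5426, -0.577 ,  0.092 ,  0.0359]), array([ 5.605e-01, -4.000e-04,  8.460e-02,  2.980e-02]), array([0.5674, 0.0827, 0.0847, 0.0302])]
([-118.5, -422.8, 36.9], np.float64(38.7))
([-113.7, -343.6, 37.4], np.float64(38.7))
([-104.9, -261.6, 38.0], np.float64(38.7))
([-234.6, -913.6, 34.1], np.float64(38.7))
([-189.1, -338.5, 38.1], np.float64(38.7))
([-186.8, -255.3, 38.7], np.float64(38.7))
```

The fingers close at only about 70 mm/s, so the drag began before they held the knob. I'll repeat it with a longer close.

```bash
python3 -m jog '{"jaw":[40,40,40,40,40,40,40,40],"translation":[[-137,0,0],[-137,0,0],[-137,0,0],[-137,0,0],[-137,0,60],[-137,0,123],[-137,0,123],[-137,0,123]],"yaw":[0,0,0,0,0,0,0,0]}' 
python3 -m jog '{"jaw":[10,10,10,10,10,10,10,10],"translation":[[0,0,0],[0,0,0],[0,0,0],[0,0,0],[0,0,0],[0,0,0],[0,0,0],[0,0,0]],"yaw":[0,0,0,0,0,0,0,0]}' 25
python3 -c "
from h import *
print(delta((.5415,.3408,.104),83.6),delta((.5415-.995*.137,.3408+.112*.137,.104)))"
```

```text
time_s: 4.87
ee_pos: [0.5398, 0.3385, 0.0972]
eef_rot: [-0.173, -3.13, 0.004]
wrist_force: [-0.9, 0.6, 0.6]
finger_gap: 0.0403
finger_force: 0.0
time_s: 5.53
ee_pos: [0.543, 0.3413, 0.1059]
eef_rot: [0.171, 3.135, 0.004]
wrist_force: [1.3, 5.2, -2.3]
finger_gap: 0.0203
finger_force: 25.0
([1.4, -0.6, 1.9], np.float64(0.2)) ([138.6, -0.2, 1.6], None)
```

```bash

python3 -m jog '{"jaw":[10,10,10,10,10,10,10,10],"translation":[[10,0,0],[30,0,0],[55,0,0],[80,0,0],[105,0,0],[125,0,0],[135,0,0],[137,0,0]],"yaw":[0,0,0,0,0,0,0,0]}'
python3 -m jog '{"jaw":[10,10,50,50,50,50,50,50],"translation":[[0,0,0],[0,0,0],[0,0,0],[0,0,0],[0,0,0],[0,0,0],[0,0,-60],[0,0,-130]],"yaw":[0,0,0,0,0,0,0,0]}'
python3 - <<'E'
from h import *
c=camera("top");np.savez("pics/top1.npz",**c);cv2.imwrite("pics/top1.png",c["img"][:,:,::-1])
print([np.round(b[:4],4) for b in blobs(c,.095,.14,20,(.3,.6,.25,.45))])
t=[b for b in tins(c)];print([np.round(b[:4],4) for b in t]);
print(delta((.4853,.0845,.2),45),delta((.4853,.0845,.2),135))
E
```

```text
time_s: 6.2
ee_pos: [0.4049, 0.3568, 0.1059]
eef_rot: [0.169, 3.135, 0.005]
wrist_force: [2.0, 7.0, -5.9]
finger_gap: 0.0206
finger_force: 25.0
time_s: 6.87
ee_pos: [0.4039, 0.353, 0.1857]
eef_rot: [-0.172, -3.131, 0.008]
wrist_force: [1.1, 1.4, 0.5]
finger_gap: 0.0493
finger_force: 0.0
[]
[array([0.0635, 0.0002, 0.087 , 0.0354]), array([ 0.4811, -0.0763,  0.0846,  0.0295]), array([0.4853, 0.0028, 0.0847, 0.0291]), array([0.4853, 0.0853, 0.0848, 0.0296]), array([0.5608, 0.    , 0.0845, 0.0297]), array([0.5671, 0.0837, 0.0847, 0.0299])]
([-106.0, -261.9, -2.8], np.float64(38.7)) ([-106.0, -261.9, -2.8], np.float64(-51.3))
```

```bash

python3 -m jog '{"jaw":[90,90,90,90,90,90,90,90],"translation":[[-105,-262,0],[-105,-262,0],[-105,-262,0],[-105,-262,0],[-105,-262,0],[-105,-262,0],[-105,-262,0],[-105,-262,0]],"yaw":[38,38,38,38,38,38,38,38]}'
python3 -m jog '{"jaw":[90,90,90,90,90,90,90,90],"translation":[[0,0,15],[0,0,30],[0,0,45],[0,0,50],[0,0,50],[0,0,50],[0,0,50],[0,0,50]],"yaw":[0,0,0,0,0,0,0,0]}'
python3 - <<'E'
from h import *
print(delta((.485,.085,.05),45),state()["qpos"],state()["wrist_force"])
c=camera("top");print([np.round(b[:4],4) for b in blobs(c,.095,.14,20,(.3,.6,.25,.45))])
E
```

```text
time_s: 7.58
ee_pos: [0.4832, 0.0775, 0.1883]
eef_rot: [1.19, 2.905, -0.002]
wrist_force: [0.6, 0.0, 0.1]
finger_gap: 0.0901
finger_force: 0.0
time_s: 8.25
ee_pos: [0.4826, 0.0832, 0.1391]
eef_rot: [1.182, 2.909, 0.001]
wrist_force: [0.1, 0.3, 0.3]
finger_gap: 0.09
finger_force: 0.0
([-0.4, 2.8, 89.1], np.float64(0.8)) [ 6.59999263e-02 -1.21112562e-01  1.88741482e+00  2.17880160e-05
  1.37337197e+00 -7.32676201e-01] [0.12651191 0.30651235 0.27724756]
[array([0.4032, 0.3504, 0.126 , 0.0186])]
```

```bash

python3 -m jog '{"jaw":[90,90,90,90,90,90,50,50],"translation":[[0,3,25],[0,3,50],[0,3,70],[0,3,82],[0,3,88],[0,3,88],[0,3,88],[0,3,88]],"yaw":[0,0,0,0,0,0,0,0]}'
python3 -m jog '{"jaw":[50,50,50,50,50,50,50,50],"translation":[[0,0,0],[0,0,0],[0,0,0],[0,0,0],[0,0,0],[0,0,0],[0,0,0],[0,0,0]],"yaw":[0,0,0,0,0,0,0,0]}' 20
python3 -m jog '{"jaw":[50,50,50,50,50,50,50,50],"translation":[[0,0,-10],[0,0,-30],[0,0,-55],[0,0,-80],[0,0,-95],[0,0,-105],[0,0,-110],[0,0,-110]],"yaw":[0,0,0,0,0,0,0,0]}'
python3 -m jog '{"jaw":[50,50,50,50,50,50,50,50],"translation":[[0,0,0],[0,0,0],[0,0,0],[0,0,0],[0,0,0],[0,0,0],[0,0,0],[0,0,0]],"yaw":[0,0,0,0,0,0,0,0]}'
python3 - <<'E'
from h import *
ux=np.array([.9938,-.1115]);e=np.array([.630,.331])
print([ (e-ux*d).round(4) for d in(.029,.031,.091,.151)],state()["wrist_force"])
t=e-ux*.031
print(delta((t[0],t[1],.17),83.6),delta((.54,-.315,.16),45))
E
```

```text
time_s: 8.97
ee_pos: [0.4851, 0.0852, 0.0514]
eef_rot: [1.183, 2.908, 0.002]
wrist_force: [0.2, -0.3, -0.9]
finger_gap: 0.0807
finger_force: 0.0
time_s: 9.63
ee_pos: [0.4843, 0.0851, 0.0504]
eef_rot: [1.183, 2.909, 0.001]
wrist_force: [-1.5, -0.3, 5.2]
finger_gap: 0.0577
finger_force: 20.0
time_s: 10.3
ee_pos: [0.4843, 0.0851, 0.1607]
eef_rot: [1.183, 2.909, 0.001]
wrist_force: [0.2, 0.1, -0.3]
finger_gap: 0.0579
finger_force: 20.0
time_s: 10.97
ee_pos: [0.4839, 0.0851, 0.1598]
eef_rot: [1.183, 2.91, -0.0]
wrist_force: [-0.5, 0.1, -1.0]
finger_gap: 0.0574
finger_force: 20.0
[array([0.6012, 0.3342]), array([0.5992, 0.3345]), array([0.5396, 0.3411]), array([0.4799, 0.3478])] [-0.49538002  0.10656136 -0.98838539]
([91.5, 259.1, -10.2], np.float64(-37.9)) ([-319.4, -247.4, -0.1], np.float64(0.7))
```

```bash
for i in 1 2 3 4; do python3 - <<'E'
from h import *
camera("top");camera("top");print(state()["wrist_force"].round(2) if hasattr(state()["wrist_force"],"round") else state()["wrist_force"])
E
done
```

```text
[-0.26  0.39 -0.61]
[-0.5  -0.39 -1.31]
[-0.35  0.28 -0.34]
[-0.19  0.16 -0.65]
```

About −0.8 N on average, so this tin is empty. I'll locate the board and set it there.

```bash
cat >> h.py <<'E'
def tray(c):
    b=[b for b in blobs(c,.006,.02,2000,(.2,.8,-.6,-.13))];b=max(b,key=lambda b:cv2.contourArea(b[4]))
    W=np.float32(plane(c,cv2.convexHull(b[4]).reshape(-1,2).astype(float),.012)[:,:2]);e=cv2.fitEllipse(W);return e[0],e[1]
E
python3 - <<'E'
from h import *
c=camera("top");t=tray(c);print(t)
x,y=t[0]
h=cv2.cvtColor(c["img"],cv2.COLOR_RGB2HSV);print(h[240,453],h[400,400])
print(delta((x+.045,y-.045,.16)))
E
```

```text
((0.5422644019126892, -0.3145219087600708), (0.22824038565158844, 0.22951090335845947))
[ 14 142 138] [ 18 112 159]
([-384.3, -246.3, -0.1], None)
```

```bash

python3 -m jog '{"jaw":[50,50,50,50,50,50,50,50],"translation":[[-20,-13,0],[-60,-38,0],[-95,-61,0],[-130,-83,0],[-165,-106,0],[-200,-128,0],[-235,-151,0],[-270,-173,0]],"yaw":[0,0,0,0,0,0,0,0]}'
python3 -m jog '{"jaw":[50,50,50,50,50,50,50,50],"translation":[[-35,-22,0],[-70,-45,0],[-95,-61,0],[-110,-71,0],[-114,-73,0],[-114,-73,0],[-114,-73,0],[-114,-73,0]],"yaw":[0,0,0,0,0,0,0,0]}'
python3 - <<'E'
from h import *
print(delta((.587,-.3595,.057)),state()["finger_gap"],state()["wrist_force"])
E
```

```text
time_s: 12.08
ee_pos: [0.5554, -0.2244, 0.1599]
eef_rot: [1.184, 2.91, 0.0]
wrist_force: [0.2, 1.1, -0.7]
finger_gap: 0.0577
finger_force: 20.0
time_s: 12.75
ee_pos: [0.5862, -0.3525, 0.1598]
eef_rot: [-1.181, -2.911, -0.001]
wrist_force: [0.7, 0.1, -0.1]
finger_gap: 0.058
finger_force: 20.0
([-5.6, -4.5, 102.8], None) 0.057953602970146345 [ 0.68469343  0.06664986 -0.11866186]
```

```bash

python3 -m jog '{"jaw":[50,50,50,50,50,50,50,50],"translation":[[-3,-3,20],[-3,-3,45],[-3,-3,70],[-3,-3,88],[-3,-3,97],[-3,-3,101],[-3,-3,103],[-3,-3,103]],"yaw":[0,0,0,0,0,0,0,0]}'
python3 -m jog '{"jaw":[50,50,50,76,76,76,76,76],"translation":[[0,0,0],[0,0,0],[0,0,0],[0,0,0],[0,0,0],[0,0,0],[0,0,0],[0,0,-10]],"yaw":[0,0,0,0,0,0,0,0]}'
python3 -m jog '{"jaw":[76,76,76,76,76,76,76,76],"translation":[[0,0,-30],[0,0,-60],[0,0,-90],[0,0,-100],[0,0,-100],[0,0,-100],[0,0,-100],[0,0,-100]],"yaw":[0,0,0,0,0,0,0,0]}'
python3 - <<'E'
from h import *
c=camera("top");cv2.imwrite("pics/top2.png",c["img"][:,:,::-1])
for b in tins(c):print(np.round(b[:4],4))
print(tray(c),delta((.481,-.0768,.14)),state()["wrist_force"])
E
```

```text
time_s: 13.42
ee_pos: [0.5868, -0.3581, 0.058]
eef_rot: [1.182, 2.909, -0.0]
wrist_force: [0.2, -1.2, -0.9]
finger_gap: 0.0577
finger_force: 20.0
time_s: 14.08
ee_pos: [0.5847, -0.3573, 0.0646]
eef_rot: [-1.182, -2.907, -0.002]
wrist_force: [-0.2, 0.0, -0.5]
finger_gap: 0.0758
finger_force: 0.0
time_s: 14.75
ee_pos: [0.5849, -0.3575, 0.164]
eef_rot: [-1.182, -2.906, -0.002]
wrist_force: [0.2, 0.2, 0.5]
finger_gap: 0.0757
finger_force: 0.0
[ 0.4811 -0.0763  0.0844  0.0295]
[0.4851 0.0029 0.0846 0.0293]
[ 0.5578 -0.5721  0.0889  0.0214]
[ 0.5589 -0.0047  0.0846  0.03  ]
[0.5675 0.0827 0.0845 0.0302]
[ 0.587  -0.3556  0.0901  0.0326]
((0.5459159016609192, -0.29728853702545166), (0.18886800110340118, 0.23266856372356415)) ([270.3, 128.5, 25.2], None) [ 0.06516811  1.23043128 -0.12881596]
```

```bash

python3 -m jog '{"jaw":[90,90,90,90,90,90,90,90],"translation":[[35,17,0],[75,35,0],[115,54,0],[155,73,0],[195,92,10],[235,111,20],[262,124,25],[270,128,25]],"yaw":[0,0,0,0,0,0,0,0]}'
python3 -m jog '{"jaw":[90,90,90,90,90,90,90,90],"translation":[[0,0,0],[0,0,0],[0,0,0],[0,0,0],[0,0,0],[0,0,0],[0,0,0],[0,0,0]],"yaw":[0,0,0,0,0,0,0,0]}'
python3 - <<'E'
from h import *
print(delta((.481,-.0765,.0505),45),state()["wrist_force"])
E
```

```text
time_s: 15.47
ee_pos: [0.4782, -0.0735, 0.1384]
eef_rot: [-1.178, -2.906, -0.001]
wrist_force: [0.0, 0.3, -0.2]
finger_gap: 0.0901
finger_force: 0.0
time_s: 16.13
ee_pos: [0.4821, -0.0786, 0.1418]
eef_rot: [-1.184, -2.91, 0.0]
wrist_force: [0.4, 0.1, -0.0]
finger_gap: 0.09
finger_force: 0.0
([2.3, 0.8, 91.3], np.float64(0.7)) [ 0.36166346  0.07894034 -0.04027129]
```

```bash

python3 -m jog '{"jaw":[90,90,90,90,90,90,50,50],"translation":[[2,1,25],[2,1,50],[2,1,70],[2,1,84],[2,1,91],[2,1,91],[2,1,91],[2,1,91]],"yaw":[0,0,0,0,0,0,0,0]}'
python3 -m jog '{"jaw":[50,50,50,50,50,50,50,50],"translation":[[0,0,0],[0,0,0],[0,0,0],[0,0,0],[0,0,0],[0,0,0],[0,0,0],[0,0,0]],"yaw":[0,0,0,0,0,0,0,0]}' 20
python3 -m jog '{"jaw":[50,50,50,50,50,50,50,50],"translation":[[0,0,-10],[0,0,-30],[0,0,-55],[0,0,-80],[0,0,-95],[0,0,-105],[0,0,-110],[0,0,-110]],"yaw":[0,0,0,0,0,0,0,0]}'
cat > w.py <<'E'
from h import *
f=[]
for i in range(8):
    camera("top");f.append(state()["wrist_force"])
print("F",np.mean(f,0).round(2),np.std(f,0).round(2),state()["finger_gap"])
ux=np.array([.9938,-.1115]);e=np.array([.630,.331])
for d in(.0305,.091,.151):
    t=e-ux*d;print(t,delta((t[0],t[1],.16),83.6))
E
python3 w.py
```

```text
time_s: 16.8
ee_pos: [0.4823, -0.0764, 0.0521]
eef_rot: [1.183, 2.908, 0.0]
wrist_force: [-0.2, -0.0, 0.7]
finger_gap: 0.0812
finger_force: 0.0
time_s: 17.47
ee_pos: [0.4818, -0.0763, 0.0515]
eef_rot: [1.183, 2.909, -0.0]
wrist_force: [-2.2, -1.4, 5.9]
finger_gap: 0.058
finger_force: 20.0
time_s: 18.13
ee_pos: [0.4817, -0.0761, 0.1617]
eef_rot: [1.183, 2.909, 0.0]
wrist_force: [-0.7, 0.7, -3.2]
finger_gap: 0.0575
finger_force: 20.0
F [-0.27 -0.03 -2.06] [0.48 0.51 0.53] 0.05735237496524967
[0.5996891  0.33440075] ([201.3, 376.8, 0.0], np.float64(-37.9))
[0.5395642 0.3411465] ([249.0, 339.7, 0.1], np.float64(-37.9))
[0.4799362 0.3478365] ([296.4, 302.9, 0.2], np.float64(-37.9))
```

Mean −2.06 N, so this one is full. It goes to the rack's first place.

```bash

python3 -m jog '{"jaw":[50,50,50,50,50,50,50,50],"translation":[[15,28,-20],[34,63,-20],[53,98,-20],[72,133,-20],[90,168,-20],[109,203,-20],[127,238,-20],[146,273,-20]],"yaw":[-5,-10,-15,-20,-25,-30,-35,-38]}'
python3 - <<'E'
from h import *
print(delta((.5997,.3344,.16),83.6))
E
```

```text
time_s: 19.2
ee_pos: [0.5674, 0.2233, 0.1804]
eef_rot: [-0.164, -3.137, 0.0]
wrist_force: [-0.1, -0.7, -2.1]
finger_gap: 0.0576
finger_force: 20.0
([-20.6, 113.9, 20.3], np.float64(0.4))
```

```bash

python3 -m jog '{"jaw":[50,50,50,50,50,50,50,50],"translation":[[-6,35,0],[-12,68,0],[-17,95,0],[-20,108,0],[-21,114,0],[-21,114,0],[-21,114,0],[-21,114,0]],"yaw":[0,0,0,0,0,0,0,0]}'
python3 -m jog '{"jaw":[50,50,50,50,50,50,50,50],"translation":[[0,0,0],[0,0,0],[0,0,10],[0,0,20],[0,0,25],[0,0,25],[0,0,25],[0,0,25]],"yaw":[0,0,0,0,0,0,0,0]}'
python3 - <<'E'
from h import *
print(delta((.5997,.3344,.0585),83.6))
c=camera("wrist");cv2.imwrite("pics/w2.png",c["img"][:,:,::-1]);np.savez("pics/w2.npz",**c)
E
```

```text
time_s: 19.87
ee_pos: [0.6005, 0.3311, 0.1807]
eef_rot: [-0.173, -3.136, 0.001]
wrist_force: [0.2, -0.5, -2.4]
finger_gap: 0.0578
finger_force: 20.0
time_s: 20.53
ee_pos: [0.6004, 0.3323, 0.1556]
eef_rot: [-0.171, -3.136, 0.0]
wrist_force: [-0.0, 0.2, -1.0]
finger_gap: 0.0579
finger_force: 20.0
([0.9, 2.0, 97.1], np.float64(0.1))
```

View pics/w2.png

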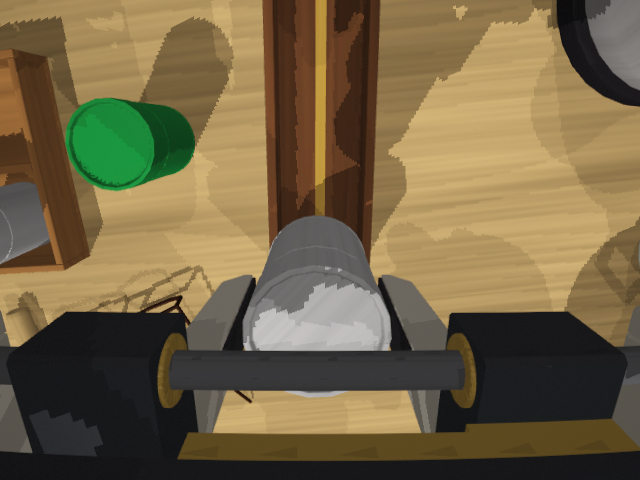

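The held tin is centred at column ~318, and the trough runs down at columns 268–376 with the brass strip at 321. I'll measure the mid-line against the tool.

```bash
python3 - <<'E'
from h import *
c=dict(np.load("pics/w2.npz"));P=cloud(c);s=state()
m=(P[:,:,2]>.036)&(P[:,:,2]<.05);m[:,:255]=0;m[:,390:]=0;m[200:]=0
R=Rot.from_rotvec(s["eef_rot"]).as_matrix()
for v in range(10,200,30):
    u=np.where(m[v])[0];W=plane(c,[(u.min(),v),(u.max()+1,v)],.044);print(v,u.min(),u.max(),((W-s["ee_pos"])@R*1000).round(1)[:,:2].tolist(),W.mean(0).round(4))
E
```

```text
10 263 379 [[151.7, -35.8], [151.7, 41.6]] [0.4503 0.3519 0.044 ]
40 264 378 [[133.2, -35.7], [133.1, 41.5]] [0.4687 0.3499 0.044 ]
70 265 377 [[114.1, -35.6], [114.1, 41.5]] [0.4877 0.3479 0.044 ]
100 265 375 [[94.4, -36.2], [94.4, 40.9]] [0.5072 0.3451 0.044 ]
130 266 375 [[74.2, -36.2], [74.1, 41.6]] [0.5274 0.3433 0.044 ]
160 267 374 [[53.2, -36.2], [53.1, 41.7]] [0.5483 0.341  0.044 ]
190 268 372 [[31.4, -36.2], [31.3, 41.0]] [0.5699 0.3383 0.044 ]
```

```bash

python3 -m jog '{"jaw":[50,50,50,50,50,50,50,50],"translation":[[1,2.5,10],[1,2.5,22],[1,2.5,36],[1,2.5,46],[1,2.5,53],[1,2.5,57],[1,2.5,57],[1,2.5,57]],"yaw":[0,0,0,0,0,0,0,0]}'
python3 -m jog '{"jaw":[50,50,50,50,50,50,50,50],"translation":[[0,0,4],[0,0,10],[0,0,18],[0,0,26],[0,0,33],[0,0,37],[0,0,39],[0,0,39]],"yaw":[0,0,0,0,0,0,0,0]}'
python3 -c "
from h import *
print(delta((.5997,.3344,.0585),83.6),state()['wrist_force'],state()['ee_pos'])"
```

```text
time_s: 21.25
ee_pos: [0.6, 0.3349, 0.0988]
eef_rot: [-0.172, -3.137, 0.0]
wrist_force: [0.6, 0.4, -0.8]
finger_gap: 0.0501
finger_force: 0.0
time_s: 21.92
ee_pos: [0.5993, 0.3347, 0.0588]
eef_rot: [-0.171, -3.136, 0.001]
wrist_force: [-0.3, -0.8, -0.3]
finger_gap: 0.0501
finger_force: 0.0
([-0.4, -0.3, 0.3], np.float64(0.1)) [-0.33332503 -0.76731977 -0.33392978] [0.59933118 0.33473443 0.05884043]
```

The grip closed empty, so the tin is no longer held. Looking.

```bash
python3 - <<'E'
from h import *
for n in("side","wrist"):
    c=camera(n);np.savez(f"pics/{n}3.npz",**c);cv2.imwrite(f"pics/{n}3.png",c["img"][:,:,::-1])
a=cv2.imread("pics/side3.png")[90:290,120:390];b=cv2.imread("pics/wrist3.png")
cv2.imwrite("pics/c3.png",np.vstack([cv2.resize(a,(405,300)),cv2.resize(b,(405,300))]))
E
```

```text
(no output)
```

View pics/c3.png

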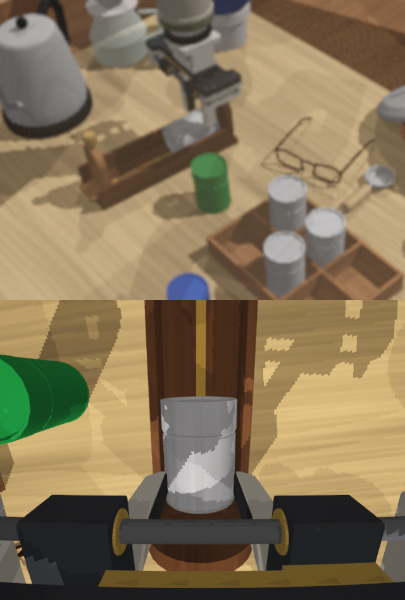

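The tin caught the top of the end board on the way down. It now lies in the trough with its lid end, marked by the seam at crop (198,435), toward the keeper. I'll measure how it lies.

```bash
python3 - <<'E'
from h import *
c=dict(np.load("pics/wrist3.npz"));P=cloud(c)
# crop col 198 -> x 313
u=316
for v in range(130,350,10):print(v,P[v,u].round(3),c["img"][v,u])
E
```

```text
130 [0.526 0.342 0.011] [134 103  42]
140 [0.531 0.342 0.012] [133 102  42]
150 [0.537 0.341 0.012] [133 100  41]
160 [0.541 0.341 0.024] [110 108 108]
170 [0.541 0.341 0.07 ] [123 121 121]
180 [0.545 0.34  0.07 ] [124 122 121]
190 [0.549 0.34  0.07 ] [123 122 120]
200 [0.554 0.34  0.07 ] [123 122 120]
210 [0.558 0.339 0.069] [123 121 120]
220 [0.562 0.339 0.068] [121 120 119]
230 [0.567 0.338 0.068] [123 121 120]
240 [0.571 0.338 0.068] [122 121 120]
250 [0.576 0.337 0.068] [187 185 184]
260 [0.58  0.337 0.068] [188 186 185]
270 [0.585 0.336 0.068] [205 203 202]
280 [0.589 0.336 0.069] [205 202 202]
290 [0.594 0.335 0.068] [205 204 203]
300 [0.599 0.334 0.068] [206 204 201]
310 [0.604 0.334 0.068] [147 145 144]
320 [0.609 0.333 0.068] [121 120 118]
330 [0.615 0.333 0.068] [122 119 119]
340 [0.619 0.332 0.069] [115 113 110]
```

It lies flat, from x = 0.541 (lid) to 0.623, with its top at 0.07. I'll grip it gently across, near the lid, and lift so that it swings upright about the pads.

```bash

python3 -m jog '{"jaw":[72,72,72,72,72,72,72,72],"translation":[[0,0,0],[0,0,0],[0,0,0],[10,0,0],[24,0,0],[36,0,0],[42,0,0],[42,0,0]],"yaw":[0,0,0,0,0,0,0,0]}' 8
python3 -m jog '{"jaw":[72,72,72,72,72,72,72,72],"translation":[[0,0,0],[0,0,4],[0,0,8],[0,0,10],[0,0,11],[0,0,11],[0,0,11],[0,0,11]],"yaw":[0,0,0,0,0,0,0,0]}'
python3 -c "
from h import *
print(delta((.557,.3394,.0468),83.6),state()['wrist_force'],state()['ee_pos'])"
```

```text
time_s: 22.68
ee_pos: [0.5571, 0.3399, 0.06]
eef_rot: [-0.17, -3.137, 0.0]
wrist_force: [1.1, -1.0, 1.0]
finger_gap: 0.0722
finger_force: 0.0
time_s: 23.35
ee_pos: [0.5583, 0.3396, 0.0489]
eef_rot: [0.172, 3.137, 0.0]
wrist_force: [-0.4, 0.3, 0.4]
finger_gap: 0.0719
finger_force: 0.0
([1.2, -0.3, 2.1], np.float64(0.1)) [-0.39401952  0.31612425  0.36590053] [0.5582511  0.33955452 0.048933  ]
```

```bash

python3 -m jog '{"jaw":[72,72,50,50,50,50,50,50],"translation":[[1,0,2],[1,0,2],[1,0,2],[1,0,2],[1,0,2],[1,0,2],[1,0,2],[1,0,2]],"yaw":[0,0,0,0,0,0,0,0]}' 8
python3 -m jog '{"jaw":[50,50,50,50,50,50,50,50],"translation":[[0,0,-2],[2,0,-6],[5,0,-12],[8,0,-18],[10,0,-24],[12,0,-30],[14,0,-36],[16,0,-42]],"yaw":[0,0,0,0,0,0,0,0]}'
python3 -m jog '{"jaw":[50,50,50,50,50,50,50,50],"translation":[[0,0,-5],[0,0,-12],[0,0,-20],[0,0,-28],[0,0,-36],[0,0,-44],[0,0,-50],[0,0,-54]],"yaw":[0,0,0,0,0,0,0,0]}'
python3 - <<'E'
from h import *
for n in("side","wrist"):
    c=camera(n);np.savez(f"pics/{n}4.npz",**c);cv2.imwrite(f"pics/{n}4.png",c["img"][:,:,::-1])
a=cv2.imread("pics/side4.png")[60:260,120:390];b=cv2.imread("pics/wrist4.png")
cv2.imwrite("pics/c4.png",np.vstack([cv2.resize(a,(405,300)),cv2.resize(b,(405,300))]));print(state()["wrist_force"])
E
```

```text
time_s: 24.02
ee_pos: [0.5571, 0.3396, 0.0469]
eef_rot: [0.171, 3.137, -0.0]
wrist_force: [0.3, 0.2, 0.0]
finger_gap: 0.0564
finger_force: 7.9
time_s: 24.68
ee_pos: [0.5411, 0.3415, 0.0898]
eef_rot: [0.171, 3.136, 0.0]
wrist_force: [0.2, 0.1, -1.9]
finger_gap: 0.0528
finger_force: 7.4
time_s: 25.35
ee_pos: [0.5417, 0.3416, 0.1443]
eef_rot: [0.171, 3.136, 0.001]
wrist_force: [0.3, 0.5, -0.3]
finger_gap: 0.05
finger_force: 0.0
[-0.09240764 -0.62187655  0.98505198]
```

View pics/c4.png

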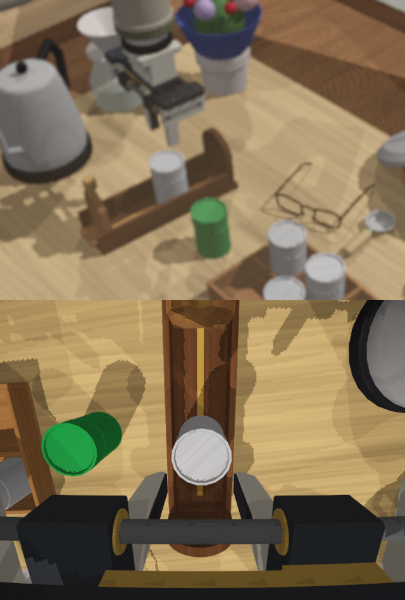

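The tin slipped off the pads as it swung and now stands upright in the trough, lid at crop (201,455). Measuring where it stands.

```bash
python3 - <<'E'
from h import *
c=dict(np.load("pics/wrist4.npz"));P=cloud(c);s=state()
m=np.zeros((480,640),bool);m[180:320,265:375]=1
m&=(P[:,:,2]>.085)&(P[:,:,2]<.105);q=P[m];print(q.min(0),q.max(0),q[:,2].std())
ctr=(q.min(0)+q.max(0))/2;e=np.array([.630,.331]);ux=np.array([.9938,-.1115]);d=(e-ctr[:2])@ux;print(ctr,"dist to end",d,"lateral",(ctr[:2]-e)@[.1115,.9938])
print(delta((*ctr[:2],.0585),83.6),"to end", (d-.0305)*1000)
E
```

```text
[0.51045107 0.31413552 0.08506464] [0.56826343 0.37143792 0.09597076] 0.0012393719876276203
[0.53935725 0.34278672 0.0905177 ] dist to end 0.09139498514201327 lateral 0.0016069765888255746
([2.6, 0.7, 85.5], np.float64(0.1)) to end 60.894985142013276
```

```bash

python3 -m jog '{"jaw":[76,76,76,76,76,76,76,76],"translation":[[2,1,0],[2,1,0],[2,1,0],[2,1,20],[2,1,40],[2,1,60],[2,1,78],[2,1,84]],"yaw":[0,0,0,0,0,0,0,0]}'
python3 -m jog '{"jaw":[76,76,50,50,50,50,50,50],"translation":[[0,0,0],[0,0,0],[0,0,0],[0,0,0],[0,0,0],[0,0,0],[0,0,0],[0,0,0]],"yaw":[0,0,0,0,0,0,0,0]}' 25
python3 -m jog '{"jaw":[50,50,50,50,50,50,50,50],"translation":[[0,0,-2],[0,0,-4],[-10,0,-4],[-24,0,-4],[-38,0,-4],[-50,0,-4],[-57,0,-4],[-59,0,-4]],"yaw":[0,0,0,0,0,0,0,0]}'
python3 -m jog '{"jaw":[50,50,50,50,50,50,76,76],"translation":[[0,0,0],[0,0,0],[0,0,1],[0,0,2],[0,0,3],[0,0,3],[0,0,3],[0,0,3]],"yaw":[0,0,0,0,0,0,0,0]}'
python3 -m jog '{"jaw":[76,76,76,76,76,76,76,76],"translation":[[0,0,0],[0,0,0],[0,0,0],[0,0,-10],[0,0,-30],[0,0,-60],[0,0,-90],[0,0,-110]],"yaw":[0,0,0,0,0,0,0,0]}'
python3 - <<'E'
from h import *
c=camera("top")
for b in tins(c):print(np.round(b[:4],4))
print(delta((.485,.0035,.15),45))
E
```

```text
time_s: 26.12
ee_pos: [0.537, 0.3414, 0.0548]
eef_rot: [-0.171, -3.132, 0.005]
wrist_force: [-0.4, -0.1, -0.4]
finger_gap: 0.0757
finger_force: 0.0
time_s: 26.78
ee_pos: [0.5401, 0.343, 0.0602]
eef_rot: [0.171, 3.135, 0.002]
wrist_force: [-0.9, -0.1, 6.0]
finger_gap: 0.0576
finger_force: 25.0
time_s: 27.45
ee_pos: [0.5992, 0.3355, 0.0623]
eef_rot: [-0.173, -3.137, 0.001]
wrist_force: [0.6, 0.4, -3.3]
finger_gap: 0.0576
finger_force: 25.0
time_s: 28.12
ee_pos: [0.5981, 0.3364, 0.0602]
eef_rot: [0.171, 3.136, 0.001]
wrist_force: [-0.3, -0.9, 0.5]
finger_gap: 0.0668
finger_force: 0.0
time_s: 28.78
ee_pos: [0.599, 0.3367, 0.1743]
eef_rot: [0.171, 3.134, 0.003]
wrist_force: [1.0, 0.9, 1.1]
finger_gap: 0.0759
finger_force: 0.0
[0.4851 0.0029 0.0847 0.0293]
[ 0.5592 -0.0049  0.0847  0.0297]
[0.5862 0.3344 0.0903 0.0298]
[0.5673 0.0832 0.0847 0.03  ]
[ 0.5875 -0.3558  0.0901  0.033 ]
([79.0, -344.8, 26.6], np.float64(38.7))
```

```bash

python3 -m jog '{"jaw":[90,90,90,90,90,90,90,90],"translation":[[8,-35,0],[17,-75,0],[26,-115,0],[35,-155,0],[44,-195,0],[54,-235,0],[63,-275,0],[70,-308,10]],"yaw":[5,10,15,20,25,30,35,38]}'
python3 -c "
from h import *
print(delta((.4855,.0036,.14),45))"
```

```text
time_s: 29.5
ee_pos: [0.4951, 0.0355, 0.1624]
eef_rot: [1.189, 2.903, 0.002]
wrist_force: [1.1, -0.2, 0.5]
finger_gap: 0.09
finger_force: 0.0
([-15.4, -29.5, 22.4], np.float64(0.5))
```

```bash

python3 -m jog '{"jaw":[90,90,90,90,90,90,90,90],"translation":[[-15,-29,22],[-15,-29,22],[-15,-29,22],[-15,-29,22],[-15,-29,22],[-15,-29,22],[-15,-29,22],[-15,-29,22]],"yaw":[0,0,0,0,0,0,0,0]}'
python3 -c "
from h import *
print(delta((.4855,.0036,.0505),45))"
```

```text
time_s: 30.17
ee_pos: [0.4858, 0.0072, 0.1383]
eef_rot: [1.181, 2.911, 0.0]
wrist_force: [0.5, -0.0, 0.5]
finger_gap: 0.09
finger_force: 0.0
([-2.3, -2.8, 87.8], np.float64(0.8))
```

```bash

python3 -m jog '{"jaw":[90,90,90,90,90,90,50,50],"translation":[[-2,-2,25],[-2,-2,50],[-2,-2,70],[-2,-2,82],[-2,-2,88],[-2,-2,88],[-2,-2,88],[-2,-2,88]],"yaw":[0,0,0,0,0,0,0,0]}'
python3 -m jog '{"jaw":[50,50,50,50,50,50,50,50],"translation":[[0,0,0],[0,0,0],[0,0,0],[0,0,0],[0,0,0],[0,0,0],[0,0,0],[0,0,0]],"yaw":[0,0,0,0,0,0,0,0]}' 30
python3 -m jog '{"jaw":[50,50,50,50,50,50,50,50],"translation":[[0,0,-10],[0,0,-30],[0,0,-55],[0,0,-80],[0,0,-100],[0,0,-115],[0,0,-120],[0,0,-120]],"yaw":[0,0,0,0,0,0,0,0]}'
cat > w.py <<'E'
from h import *
f=[]
for i in range(8):
    c=camera("top");f.append(state()["wrist_force"])
print("F",np.mean(f,0).round(2),np.std(f,0).round(2),state()["finger_gap"],state()["ee_pos"])
ux=np.array([.9938,-.1115]);e=np.array([.630,.331])
for d in(.037,.099,.161):
    t=e-ux*d;print("rack",d,t,delta((t[0],t[1],.16),83.6))
for q in((.587,-.27),(.4975,-.27),(.4975,-.36)):print("tray",q,delta((*q,.16)))
for b in tins(c):print(np.round(b[:4],4))
E
python3 w.py
```

```text
time_s: 30.83
ee_pos: [0.4865, 0.0035, 0.0513]
eef_rot: [1.182, 2.908, 0.001]
wrist_force: [-0.3, 0.5, -0.2]
finger_gap: 0.0808
finger_force: 0.0
time_s: 31.5
ee_pos: [0.4858, 0.0035, 0.0505]
eef_rot: [1.183, 2.909, 0.0]
wrist_force: [-1.0, 0.6, 5.5]
finger_gap: 0.0576
finger_force: 30.0
time_s: 32.17
ee_pos: [0.4863, 0.0035, 0.1716]
eef_rot: [1.182, 2.908, 0.001]
wrist_force: [-0.4, 0.1, -0.6]
finger_gap: 0.0576
finger_force: 30.0
F [-0.17  0.02 -0.76] [0.4  0.47 0.5 ] 0.05793237376382524 [0.48480625 0.00361872 0.16891387]
rack 0.037 [0.5932294 0.3351255] ([153.7, 313.1, 8.8], np.float64(-37.9))
rack 0.099 [0.5316138 0.3420385] ([202.6, 275.1, 8.9], np.float64(-37.9))
rack 0.161 [0.4699982 0.3489515] ([251.6, 237.0, 9.0], np.float64(-37.9))
tray (0.587, -0.27) ([-264.2, -124.6, 8.7], None)
tray (0.4975, -0.27) ([-200.1, -187.1, 8.8], None)
tray (0.4975, -0.36) ([-262.9, -251.6, 8.8], None)
[ 0.5859 -0.3565  0.0902  0.0328]
```

Empty (−0.76 N). To the board.

```bash

python3 -m jog '{"jaw":[50,50,50,50,50,50,50,50],"translation":[[-18,-17,0],[-45,-42,0],[-73,-68,0],[-101,-94,0],[-129,-120,0],[-156,-146,0],[-184,-172,0],[-198,-185,0]],"yaw":[0,0,0,0,0,0,0,0]}'
python3 -m jog '{"jaw":[50,50,50,50,50,50,50,50],"translation":[[-2,-2,0],[-2,-2,0],[-2,-2,15],[-2,-2,40],[-2,-2,65],[-2,-2,80],[-2,-2,88],[-2,-2,88]],"yaw":[0,0,0,0,0,0,0,0]}'
python3 -c "
from h import *
print(delta((.4975,-.27,.0578),45),state()['finger_gap'])"
```

```text
time_s: 33.23
ee_pos: [0.4974, -0.2711, 0.1694]
eef_rot: [1.187, 2.909, -0.002]
wrist_force: [0.1, 0.8, -0.6]
finger_gap: 0.0575
finger_force: 30.0
time_s: 33.9
ee_pos: [0.4968, -0.2676, 0.0795]
eef_rot: [-1.18, -2.907, -0.002]
wrist_force: [0.1, -1.5, -0.3]
finger_gap: 0.0578
finger_force: 30.0
([-2.3, -1.3, 21.7], np.float64(0.8)) 0.05776420671228553
```

```bash

python3 -m jog '{"jaw":[50,50,50,50,50,76,76,76],"translation":[[0,0,10],[0,0,17],[0,0,20],[0,0,22],[0,0,22],[0,0,22],[0,0,22],[0,0,22]],"yaw":[0,0,0,0,0,0,0,0]}'
python3 -m jog '{"jaw":[76,76,76,76,76,76,76,76],"translation":[[0,0,0],[0,0,-10],[0,0,-30],[0,0,-60],[0,0,-90],[0,0,-100],[0,0,-100],[0,0,-100]],"yaw":[0,0,0,0,0,0,0,0]}'
python3 - <<'E'
from h import *
c=camera("top")
for b in tins(c):print(np.round(b[:4],4))
print(delta((.5597,-.0043,.15),45))
E
```

```text
time_s: 34.57
ee_pos: [0.4985, -0.2703, 0.0605]
eef_rot: [1.183, 2.909, -0.0]
wrist_force: [0.0, -0.8, -0.2]
finger_gap: 0.0727
finger_force: 0.0
time_s: 35.23
ee_pos: [0.4985, -0.2702, 0.1605]
eef_rot: [1.183, 2.909, -0.001]
wrist_force: [-0.3, 0.3, -0.7]
finger_gap: 0.0756
finger_force: 0.0
[0.0645 0.0051 0.0871 0.0325]
[ 0.4961 -0.257   0.0899  0.0251]
[ 0.5593 -0.0049  0.0845  0.0297]
[0.5666 0.0836 0.0845 0.0303]
([140.7, 233.3, 9.0], np.float64(0.7))
```

```bash

python3 -m jog '{"jaw":[90,90,90,90,90,90,90,90],"translation":[[20,33,0],[40,66,0],[60,100,0],[81,134,0],[101,168,0],[121,201,9],[137,228,9],[141,233,9]],"yaw":[0,0,0,0,0,0,0,0]}'
python3 -m jog '{"jaw":[90,90,90,90,90,90,90,90],"translation":[[0,0,0],[0,0,0],[0,0,0],[0,0,0],[0,0,0],[0,0,0],[0,0,0],[0,0,0]],"yaw":[0,0,0,0,0,0,0,0]}'
python3 - <<'E'
from h import *
print(delta((.5597,-.0043,.0505),45))
c=camera("top");cv2.imwrite("pics/top5.png",c["img"][:,:,::-1])
for b in blobs(c,.07,.14,60,(.2,.75,-.5,.5)):print(np.round(b[:4],4))
E
```

```text
time_s: 35.95
ee_pos: [0.5584, 0.0002, 0.1477]
eef_rot: [-1.176, -2.908, -0.0]
wrist_force: [-0.1, 0.5, -1.0]
finger_gap: 0.0899
finger_force: 0.0
time_s: 36.62
ee_pos: [0.5598, -0.0051, 0.151]
eef_rot: [1.184, 2.91, 0.0]
wrist_force: [0.2, -0.0, 0.0]
finger_gap: 0.0899
finger_force: 0.0
([0.6, 0.5, 100.5], np.float64(0.7))
[0.4042 0.3447 0.1142 0.0307]
[ 0.4972 -0.2677  0.0902  0.0314]
[0.5204 0.212  0.0788 0.0297]
[0.546  0.008  0.0851 0.0217]
[0.5665 0.075  0.0845 0.0271]
[ 0.587  -0.3556  0.0901  0.0334]
[0.6122 0.3306 0.0911 0.0475]
```

View pics/top5.png

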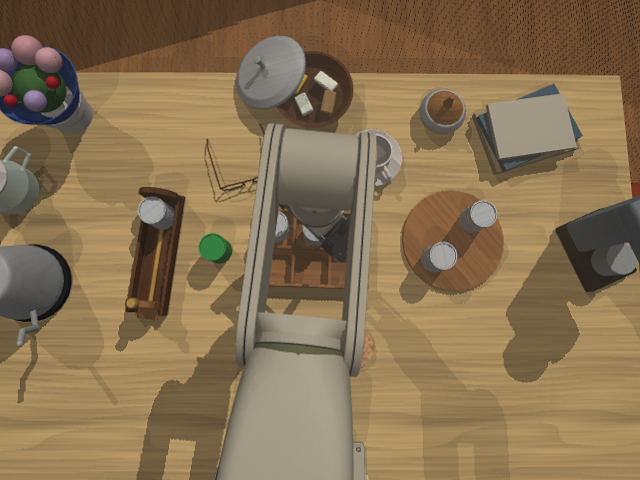

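The picture shows one tin upright at the rack's end (155,212), the keeper drawn fully back (145,302), and two tins upright on the board at (440,256) and (481,215). Next is the far-centre tin.

```bash

python3 -m jog '{"jaw":[90,90,90,90,90,90,50,50],"translation":[[0,0,25],[0,0,55],[0,0,80],[0,0,94],[0,0,100],[0,0,100],[0,0,100],[0,0,100]],"yaw":[0,0,0,0,0,0,0,0]}'
python3 -m jog '{"jaw":[50,50,50,50,50,50,50,50],"translation":[[0,0,0],[0,0,0],[0,0,0],[0,0,0],[0,0,0],[0,0,0],[0,0,0],[0,0,0]],"yaw":[0,0,0,0,0,0,0,0]}' 30
python3 -m jog '{"jaw":[50,50,50,50,50,50,50,50],"translation":[[0,0,-10],[0,0,-30],[0,0,-55],[0,0,-80],[0,0,-100],[0,0,-115],[0,0,-120],[0,0,-120]],"yaw":[0,0,0,0,0,0,0,0]}'
python3 w.py
```

```text
time_s: 37.33
ee_pos: [0.561, -0.0048, 0.0526]
eef_rot: [1.182, 2.908, 0.001]
wrist_force: [0.5, 0.1, 0.3]
finger_gap: 0.0811
finger_force: 0.0
time_s: 38.0
ee_pos: [0.5602, -0.0048, 0.0516]
eef_rot: [1.183, 2.909, 0.0]
wrist_force: [-1.1, -0.3, 5.9]
finger_gap: 0.0576
finger_force: 30.0
time_s: 38.67
ee_pos: [0.5607, -0.0047, 0.1727]
eef_rot: [1.182, 2.908, 0.001]
wrist_force: [0.3, 0.5, -1.5]
finger_gap: 0.0576
finger_force: 30.0
F [-0.1   0.07 -2.07] [0.34 0.32 0.63] 0.05777539111734423 [ 0.55916137 -0.00459819  0.16981119]
rack 0.037 [0.5932294 0.3351255] ([212.7, 267.1, 9.8], np.float64(-37.9))
rack 0.099 [0.5316138 0.3420385] ([261.6, 229.1, 9.9], np.float64(-37.9))
rack 0.161 [0.4699982 0.3489515] ([310.6, 191.0, 10.0], np.float64(-37.9))
tray (0.587, -0.27) ([-205.2, -170.7, 9.7], None)
tray (0.4975, -0.27) ([-141.1, -233.1, 9.9], None)
tray (0.4975, -0.36) ([-203.9, -297.6, 9.8], None)
[ 0.498  -0.2672  0.0903  0.0315]
[0.5665 0.076  0.0847 0.0273]
[ 0.5862 -0.3567  0.0901  0.0326]
```

Full (−2.07 N). To the rack's second place, with some clearance.

```bash

python3 -m jog '{"jaw":[50,50,50,50,50,50,50,50],"translation":[[26,23,0],[53,46,0],[79,69,0],[105,92,0],[131,115,0],[157,138,0],[184,161,0],[210,184,0]],"yaw":[-5,-10,-15,-20,-25,-30,-35,-38]}'
python3 -c "
from h import *
print(delta((.5316,.3425,.13),83.6),state()['finger_gap'])"
```

```text
time_s: 39.73
ee_pos: [0.5371, 0.2754, 0.1705]
eef_rot: [-0.164, -3.137, 0.0]
wrist_force: [0.3, -0.1, -2.1]
finger_gap: 0.0578
finger_force: 30.0
([12.4, 66.2, 40.5], np.float64(0.4)) 0.05776817958414747
```

```bash

python3 -m jog '{"jaw":[50,50,50,50,50,50,50,50],"translation":[[6,30,0],[11,56,0],[12,64,0],[12,66,0],[12,66,10],[12,66,25],[12,66,36],[12,66,40]],"yaw":[0,0,0,0,0,0,0,0]}'
python3 -m jog '{"jaw":[50,50,50,50,50,50,50,50],"translation":[[0,0,0],[0,0,0],[0,0,0],[0,0,0],[0,0,0],[0,0,0],[0,0,0],[0,0,0]],"yaw":[0,0,0,0,0,0,0,0]}'
python3 - <<'E'
from h import *
print(delta((.5316,.3425,.0585),83.6),state()['finger_gap'])
c=camera("wrist");P=cloud(c);s=state()
m=(P[:,:,2]>.036)&(P[:,:,2]<.05);m[:,:240]=0;m[:,400:]=0;m[200:]=0
R=Rot.from_rotvec(s["eef_rot"]).as_matrix()
for v in range(70,200,30):
    u=np.where(m[v])[0]
    if len(u):W=plane(c,[(u.min(),v),(u.max()+1,v)],.044);print(v,u.min(),u.max(),((W-s["ee_pos"])@R*1000).round(1)[:,:2].tolist())
E
```

```text
time_s: 40.4
ee_pos: [0.5319, 0.3383, 0.1275]
eef_rot: [-0.174, -3.133, 0.004]
wrist_force: [-0.2, -0.4, -1.9]
finger_gap: 0.0578
finger_force: 30.0
time_s: 41.07
ee_pos: [0.533, 0.3407, 0.1311]
eef_rot: [0.171, 3.137, 0.0]
wrist_force: [0.5, 0.4, -2.2]
finger_gap: 0.0575
finger_force: 30.0
([1.6, 1.6, 72.6], np.float64(0.1)) 0.05747913730117893
70 258 381 [[110.3, -36.6], [110.3, 40.6]]
100 258 380 [[92.4, -37.2], [92.4, 40.7]]
130 260 379 [[73.9, -36.6], [73.9, 40.7]]
160 261 378 [[54.8, -36.7], [54.7, 40.9]]
190 262 377 [[34.9, -36.8], [34.9, 41.0]]
```

```bash

python3 -m jog '{"jaw":[50,50,50,50,50,50,50,50],"translation":[[2,2,8],[2,2,18],[2,2,30],[2,2,40],[2,2,50],[2,2,58],[2,2,62],[2,2,62]],"yaw":[0,0,0,0,0,0,0,0]}'
python3 -m jog '{"jaw":[50,50,50,50,50,50,50,50],"translation":[[0,0,3],[0,0,6],[0,0,8],[0,0,10],[0,0,10],[0,0,10],[0,0,10],[0,0,10]],"yaw":[0,0,0,0,0,0,0,0]}'
python3 -c "
from h import *
print(delta((.5316,.3425,.0585),83.6),state()['finger_gap'],state()['wrist_force'])"
```

```text
time_s: 41.78
ee_pos: [0.5303, 0.3423, 0.067]
eef_rot: [-0.171, -3.135, 0.002]
wrist_force: [-0.3, 1.0, -2.3]
finger_gap: 0.0576
finger_force: 30.0
time_s: 42.45
ee_pos: [0.5313, 0.3429, 0.0591]
eef_rot: [0.171, 3.137, 0.0]
wrist_force: [-0.2, 0.6, -1.4]
finger_gap: 0.058
finger_force: 30.0
([-0.3, -0.4, 0.6], np.float64(0.1)) 0.05799609413896349 [-0.21406904  0.61681424 -1.38990288]
```

Placed. I'll release and go to the last tin.

```bash

python3 -m jog '{"jaw":[50,76,76,76,76,76,76,76],"translation":[[0,0,0.5],[0,0,0.5],[0,0,0.5],[0,0,0.5],[0,0,0.5],[0,0,-10],[0,0,-30],[0,0,-50]],"yaw":[0,0,0,0,0,0,0,0]}'
python3 -m jog '{"jaw":[76,76,76,76,76,76,76,76],"translation":[[0,0,-20],[0,0,-40],[0,0,-60],[0,-30,-60],[0,-70,-60],[0,-110,-60],[0,-125,-60],[0,-130,-60]],"yaw":[0,0,0,0,0,0,0,0]}'
python3 - <<'E'
from h import *
c=camera("top")
for b in blobs(c,.07,.14,60,(.2,.75,-.5,.5)):print(np.round(b[:4],4))
print(delta((.5672,.0835,.15),45))
E
```

```text
time_s: 43.12
ee_pos: [0.5305, 0.3424, 0.1092]
eef_rot: [-0.171, -3.135, 0.002]
wrist_force: [0.7, 0.1, 0.6]
finger_gap: 0.0761
finger_force: 0.0
time_s: 43.78
ee_pos: [0.5172, 0.2112, 0.1699]
eef_rot: [0.176, 3.136, -0.0]
wrist_force: [0.1, -0.0, -0.1]
finger_gap: 0.0761
finger_force: 0.0
[0.3446 0.0444 0.0788 0.0291]
[0.4062 0.3434 0.1153 0.0297]
[ 0.4975 -0.2675  0.0903  0.0314]
[0.5666 0.0837 0.0846 0.0303]
[ 0.5859 -0.3566  0.0901  0.0328]
([-63.8, -122.1, 19.9], np.float64(38.6))
```

```bash

python3 -m jog '{"jaw":[90,90,90,90,90,90,90,90],"translation":[[-16,-30,5],[-32,-60,10],[-48,-90,15],[-60,-115,20],[-64,-122,20],[-64,-122,20],[-64,-122,20],[-64,-122,20]],"yaw":[7,14,21,28,35,39,39,39]}'
python3 -m jog '{"jaw":[90,90,90,90,90,90,90,90],"translation":[[0,0,0],[0,0,0],[0,0,0],[0,0,0],[0,0,0],[0,0,0],[0,0,0],[0,0,0]],"yaw":[0,0,0,0,0,0,0,0]}'
python3 - <<'E'
from h import *
print(delta((.567,.0838,.0505),45))
E
```

```text
time_s: 44.5
ee_pos: [0.5678, 0.0865, 0.1491]
eef_rot: [1.204, 2.902, 0.001]
wrist_force: [0.5, 0.3, 0.4]
finger_gap: 0.0902
finger_force: 0.0
time_s: 45.17
ee_pos: [0.5674, 0.0853, 0.1489]
eef_rot: [1.209, 2.9, 0.0]
wrist_force: [-0.1, 0.0, -0.2]
finger_gap: 0.0896
finger_force: 0.0
([-0.8, -1.4, 98.4], np.float64(-0.3))
```

```bash

python3 -m jog '{"jaw":[90,90,90,90,90,90,50,50],"translation":[[-1,-1,25],[-1,-1,55],[-1,-1,80],[-1,-1,92],[-1,-1,98],[-1,-1,98],[-1,-1,98],[-1,-1,98]],"yaw":[0,0,0,0,0,0,0,0]}'
python3 -m jog '{"jaw":[50,50,50,50,50,50,50,50],"translation":[[0,0,0],[0,0,0],[0,0,0],[0,0,0],[0,0,0],[0,0,0],[0,0,0],[0,0,0]],"yaw":[0,0,0,0,0,0,0,0]}' 30
python3 -m jog '{"jaw":[50,50,50,50,50,50,50,50],"translation":[[0,0,-10],[0,0,-30],[0,0,-55],[0,0,-80],[0,0,-100],[0,0,-115],[0,0,-120],[0,0,-120]],"yaw":[0,0,0,0,0,0,0,0]}'
python3 w.py
```

```text
time_s: 45.83
ee_pos: [0.5689, 0.084, 0.0528]
eef_rot: [1.208, 2.897, 0.002]
wrist_force: [0.0, 0.1, 0.9]
finger_gap: 0.0814
finger_force: 0.0
time_s: 46.5
ee_pos: [0.5679, 0.0839, 0.0516]
eef_rot: [1.208, 2.899, 0.001]
wrist_force: [-0.9, -0.8, 5.3]
finger_gap: 0.0576
finger_force: 30.0
time_s: 47.17
ee_pos: [0.5683, 0.084, 0.1728]
eef_rot: [1.208, 2.897, 0.002]
wrist_force: [-0.4, -0.4, -0.6]
finger_gap: 0.0579
finger_force: 30.0
F [ 0.11  0.14 -1.04] [0.6  0.66 0.78] 0.057967513131816625 [0.56679657 0.08390033 0.16977584]
rack 0.037 [0.5932294 0.3351255] ([159.8, 195.6, 9.7], np.float64(-38.9))
rack 0.099 [0.5316138 0.3420385] ([208.1, 156.7, 9.8], np.float64(-38.9))
rack 0.161 [0.4699982 0.3489515] ([256.4, 117.8, 9.9], np.float64(-38.9))
tray (0.587, -0.27) ([-265.6, -234.8, 9.8], None)
tray (0.4975, -0.27) ([-202.6, -298.3, 9.9], None)
tray (0.4975, -0.36) ([-266.5, -361.7, 9.9], None)
[ 0.4977 -0.2676  0.0902  0.0313]
[0.532  0.341  0.0906 0.0323]
[ 0.5859 -0.3565  0.0902  0.0328]
```

−1.04 N with large scatter. I'll weigh it again before deciding.

```bash
python3 - <<'E'
from h import *
f=[]
for i in range(24):
    c=camera("top");f.append(state()["wrist_force"][2])
print(np.mean(f),np.std(f)/5)
E
```

```text
-0.7208709926092219 0.07204611874738458
```

−0.72 ± 0.07 N: empty. To the board.

```bash

python3 -m jog '{"jaw":[50,50,50,50,50,50,50,50],"translation":[[-20,-18,0],[-50,-44,0],[-80,-71,0],[-110,-97,0],[-140,-124,0],[-170,-150,0],[-200,-177,0],[-230,-204,0]],"yaw":[0,0,0,0,0,0,0,0]}'
python3 -m jog '{"jaw":[50,50,50,50,50,50,50,50],"translation":[[-25,-22,0],[-36,-31,0],[-36,-31,0],[-36,-31,0],[-36,-31,10],[-36,-31,30],[-36,-31,50],[-36,-31,60]],"yaw":[0,0,0,0,0,0,0,0]}'
python3 -c "
from h import *
print(delta((.587,-.27,.0578),45),state()['finger_gap'])"
```

```text
time_s: 49.43
ee_pos: [0.5842, -0.225, 0.171]
eef_rot: [1.209, 2.899, 0.0]
wrist_force: [1.5, 0.8, -0.8]
finger_gap: 0.0579
finger_force: 30.0
time_s: 50.1
ee_pos: [0.5866, -0.2676, 0.1074]
eef_rot: [-1.204, -2.898, -0.001]
wrist_force: [0.7, 0.3, -1.7]
finger_gap: 0.0575
finger_force: 30.0
([-2.2, -1.4, 49.6], np.float64(-0.1)) 0.05751415254109944
```

```bash

python3 -m jog '{"jaw":[50,50,50,50,50,50,50,50],"translation":[[0,0,10],[0,0,24],[0,0,36],[0,0,44],[0,0,48],[0,0,50],[0,0,51],[0,0,51]],"yaw":[0,0,0,0,0,0,0,0]}'
python3 -m jog '{"jaw":[50,50,76,76,76,76,76,76],"translation":[[0,0,0],[0,0,0],[0,0,0],[0,0,0],[0,0,0],[0,0,0],[0,0,-5],[0,0,-20]],"yaw":[0,0,0,0,0,0,0,0]}'
python3 -m jog '{"jaw":[76,76,76,76,76,76,76,76],"translation":[[0,0,-30],[0,0,-60],[0,0,-100],[60,50,-120],[90,75,-120],[120,100,-120],[150,125,-120],[150,125,-120]],"yaw":[0,0,0,0,0,0,0,0]}'
python3 - <<'E'
from h import *
c=camera("top");cv2.imwrite("pics/top6.png",c["img"][:,:,::-1]);np.savez("pics/top6.npz",**c)
for b in blobs(c,.07,.14,60,(.2,.75,-.5,.5)):print(np.round(b[:4],4))
# knob predicted
ux=np.array([.9938,-.1115]);k=np.array([.5423,.3405])-ux*.137;print(k,delta((*k,.2),83.6))
P=cloud(c)[290:315,120:160];q=P[(P[:,:,2]>.118)];print(q.mean(0),len(q))
E
```

```text
time_s: 50.77
ee_pos: [0.588, -0.2707, 0.0603]
eef_rot: [1.209, 2.899, -0.0]
wrist_force: [-0.8, -0.7, -1.2]
finger_gap: 0.0577
finger_force: 30.0
time_s: 51.43
ee_pos: [0.586, -0.2695, 0.0775]
eef_rot: [-1.207, -2.895, -0.001]
wrist_force: [-0.8, 0.4, 0.2]
finger_gap: 0.0755
finger_force: 0.0
time_s: 52.1
ee_pos: [0.5706, -0.073, 0.201]
eef_rot: [1.207, 2.899, 0.002]
wrist_force: [0.4, 0.6, 0.2]
finger_gap: 0.0761
finger_force: 0.0
[0.4052 0.3446 0.1144 0.0305]
[ 0.4972 -0.2677  0.0903  0.0314]
[0.5211 0.2116 0.0788 0.03  ]
[0.5317 0.3406 0.0907 0.0327]
[ 0.587  -0.3555  0.0902  0.0326]
[ 0.5867 -0.2704  0.0903  0.0313]
[0.5946 0.3346 0.0907 0.0329]
[0.6315 0.3248 0.0974 0.0405]
[0.4061494 0.3557755] ([416.4, 183.4, 2.2], np.float64(-38.7))
[0.40504    0.35649403 0.12742845] 110
```

View pics/top6.png

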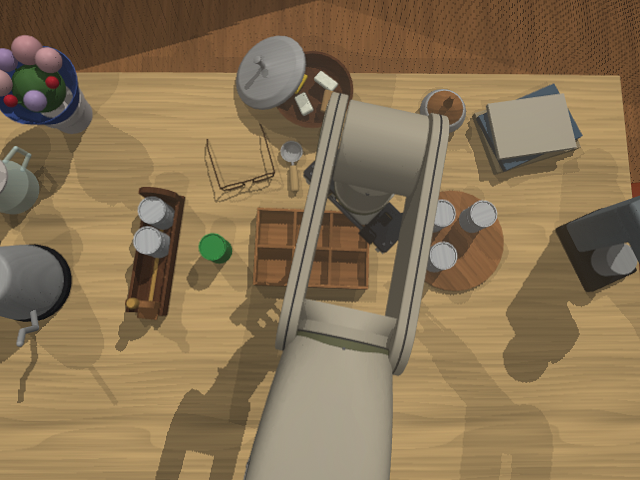

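The caddy is empty. Two full tins stand in the rack at (155,212) and (150,241), and three empties stand on the board. Now the keeper.

```bash

python3 -m jog '{"jaw":[44,44,44,44,44,44,44,44],"translation":[[36,16,0],[72,32,0],[108,48,0],[144,64,0],[180,80,0],[216,96,0],[252,112,0],[288,127,0]],"yaw":[-5,-10,-15,-20,-25,-30,-35,-38.5]}'
python3 -m jog '{"jaw":[44,44,44,44,44,44,44,44],"translation":[[29,36,0],[40,100,0],[40,100,0],[40,100,0],[40,100,0],[40,100,0],[40,100,0],[40,100,0]],"yaw":[0,0,0,0,0,0,0,0]}' 
python3 - <<'E'
from h import *
print(state()["ee_pos"],delta((.4058,.356,.15),83.6))
E
```

```text
time_s: 52.82
ee_pos: [0.4577, 0.2196, 0.2006]
eef_rot: [0.178, 3.136, 0.001]
wrist_force: [0.0, 0.1, -0.6]
finger_gap: 0.0443
finger_force: 0.0
time_s: 53.48
ee_pos: [0.4309, 0.3209, 0.2]
eef_rot: [0.188, 3.136, -0.0]
wrist_force: [-0.0, 0.2, 0.4]
finger_gap: 0.0442
finger_force: 0.0
[0.43088136 0.3209349  0.1999773 ] ([29.1, 31.8, 50.0], np.float64(-0.5))
```

```bash

python3 -m jog '{"jaw":[44,44,44,44,44,44,44,44],"translation":[[15,16,0],[29,32,0],[29,32,20],[29,32,40],[29,32,50],[29,32,50],[29,32,50],[29,32,50]],"yaw":[-0.5,-0.5,-0.5,-0.5,-0.5,-0.5,-0.5,-0.5]}'
python3 - <<'E'
from h import *
print(delta((.4058,.356,.1045),83.6))
c=camera("wrist");P=cloud(c);s=state();q=P[(P[:,:,2]>.118)&(P[:,:,2]<.135)&(abs(P[:,:,0]-.405)<.03)&(abs(P[:,:,1]-.356)<.03)]
print(q.mean(0),q.min(0),q.max(0),len(q))
E
```

```text
time_s: 54.15
ee_pos: [0.4062, 0.3571, 0.151]
eef_rot: [0.173, 3.136, 0.001]
wrist_force: [-0.0, -0.5, -0.1]
finger_gap: 0.0439
finger_force: 0.0
([0.3, -1.2, 46.5], np.float64(0.1))
[0.40147825 0.35700093 0.12769446] [0.39244647 0.346065   0.11815854] [0.41468839 0.36761362 0.13134916] 1335
```

```bash

python3 -m jog '{"jaw":[44,44,44,44,44,44,44,44],"translation":[[2,-0.5,10],[2,-0.5,24],[2,-0.5,36],[2,-0.5,43],[2,-0.5,46],[2,-0.5,46],[2,-0.5,46],[2,-0.5,46]],"yaw":[0,0,0,0,0,0,0,0]}' 25
python3 -m jog '{"jaw":[10,10,10,10,10,10,10,10],"translation":[[0,0,0],[0,0,0],[0,0,0],[0,0,0],[0,0,0],[0,0,0],[0,0,0],[0,0,0]],"yaw":[0,0,0,0,0,0,0,0]}' 25
python3 -m jog '{"jaw":[10,10,10,10,10,10,10,10],"translation":[[-5,0,0],[-18,0,0],[-32,0,0],[-46,0,0],[-60,0,0],[-72,0,0],[-82,0,0],[-86,0,0]],"yaw":[0,0,0,0,0,0,0,0]}'
python3 -m jog '{"jaw":[10,10,10,10,10,10,10,10],"translation":[[-2,0,0],[-4,0,0],[-6,0,0],[-8,0,0],[-10,0,0],[-12,0,0],[-14,0,0],[-15,0,0]],"yaw":[0,0,0,0,0,0,0,0]}'
python3 -c "
from h import *
p=state()['ee_pos'];print(state()['wrist_force'],(.630-p[0])*.9938-(.331-p[1])*.1115-.006)"
```

```text
time_s: 54.87
ee_pos: [0.4038, 0.3573, 0.1046]
eef_rot: [0.171, 3.136, 0.001]
wrist_force: [-0.2, 0.3, 0.5]
finger_gap: 0.044
finger_force: 0.0
time_s: 55.53
ee_pos: [0.4035, 0.3571, 0.1041]
eef_rot: [0.171, 3.137, 0.0]
wrist_force: [-0.4, 0.8, 2.8]
finger_gap: 0.0204
finger_force: 25.0
time_s: 56.2
ee_pos: [0.4906, 0.3473, 0.1041]
eef_rot: [0.173, 3.136, 0.0]
wrist_force: [-0.6, -0.7, 6.2]
finger_gap: 0.0202
finger_force: 25.0
time_s: 56.87
ee_pos: [0.5035, 0.3459, 0.1041]
eef_rot: [-0.171, -3.137, 0.001]
wrist_force: [-3.0, -2.1, 5.8]
finger_gap: 0.0203
finger_force: 25.0
[-2.98235704 -2.0589938   5.79649271] 0.12133736114871987
```

```bash

python3 -m jog '{"jaw":[10,10,10,10,10,10,10,10],"translation":[[-0.5,0,0],[-1,0,0],[-1.5,0,0],[-2,0,0],[-2.5,0,0],[-3,0,0],[-3.5,0,0],[-4,0,0]],"yaw":[0,0,0,0,0,0,0,0]}'
python3 -m jog '{"jaw":[10,10,10,10,10,10,10,10],"translation":[[-0.3,0,0],[-0.6,0,0],[-1,0,0],[-1.3,0,0],[-1.6,0,0],[-2,0,0],[-2,0,0],[-2,0,0]],"yaw":[0,0,0,0,0,0,0,0]}'
python3 -m jog '{"jaw":[10,10,10,10,10,10,10,10],"translation":[[-0.3,0,0],[-0.6,0,0],[-1,0,0],[-1.3,0,0],[-1.6,0,0],[-2,0,0],[-2,0,0],[-2,0,0]],"yaw":[0,0,0,0,0,0,0,0]}'
python3 -c "
from h import *
p=state()['ee_pos'];print(state()['wrist_force'],(.630-p[0])*.9938-(.331-p[1])*.1115-.006)"
```

```text
time_s: 57.53
ee_pos: [0.5071, 0.3454, 0.1041]
eef_rot: [-0.171, -3.136, 0.001]
wrist_force: [-3.6, -3.1, 7.4]
finger_gap: 0.0207
finger_force: 25.0
time_s: 58.2
ee_pos: [0.5088, 0.3453, 0.1041]
eef_rot: [-0.171, -3.136, 0.001]
wrist_force: [-4.3, -2.4, 9.3]
finger_gap: 0.0205
finger_force: 25.0
time_s: 58.87
ee_pos: [0.5089, 0.3452, 0.104]
eef_rot: [-0.17, -3.132, 0.002]
wrist_force: [-13.4, -2.7, 12.8]
finger_gap: 0.0206
finger_force: 25.0
[-13.3705955   -2.65071864  12.84745884] 0.11588924163391986
```

The force rose to 13 N with the face 115.9 mm from the end board (two tins = 116), so the row is snug. Release and check.

```bash

python3 -m jog '{"jaw":[45,45,45,45,45,45,45,45],"translation":[[0,0,0],[0,0,0],[0,0,0],[0,0,0],[0,0,0],[0,0,0],[0,0,-15],[0,0,-40]],"yaw":[0,0,0,0,0,0,0,0]}'
python3 -m jog '{"jaw":[45,45,45,45,45,45,45,45],"translation":[[0,0,-40],[0,0,-80],[0,0,-120],[40,0,-140],[80,0,-150],[100,0,-150],[100,0,-150],[100,0,-150]],"yaw":[0,0,0,0,0,0,0,0]}'
python3 - <<'E'
from h import *
t,s,w=camera("top"),camera("side"),camera("wrist")
for b in blobs(t,.07,.14,60,(.3,.75,-.5,.5)):print(np.round(b[:4],4))
A=lambda c,y0,y1,x0,x1,sz:cv2.resize(c["img"][y0:y1,x0:x1,::-1],sz,interpolation=cv2.INTER_CUBIC)
cv2.imwrite("pics/fin.png",np.vstack([np.hstack([A(t,170,320,110,310,(400,300)),A(s,120,420,160,560,(400,300))]),np.hstack([A(w,0,480,0,640,(400,300)),A(t,170,320,370,570,(400,300))])]))
E
```

```text
time_s: 59.53
ee_pos: [0.5096, 0.3438, 0.1404]
eef_rot: [-0.171, -3.131, 0.006]
wrist_force: [0.2, 0.7, -0.7]
finger_gap: 0.0452
finger_force: 0.0
time_s: 60.2
ee_pos: [0.4118, 0.3564, 0.2946]
eef_rot: [0.169, 3.136, 0.001]
wrist_force: [-0.1, -0.6, 0.2]
finger_gap: 0.0452
finger_force: 0.0
[0.3446 0.0444 0.0789 0.0291]
[ 0.498  -0.2672  0.0902  0.0315]
[0.5204 0.2122 0.0786 0.03  ]
[ 0.587  -0.3555  0.0903  0.0326]
[ 0.5878 -0.268   0.0904  0.0321]
[0.5721 0.3364 0.0911 0.0782]
```

View pics/fin.png

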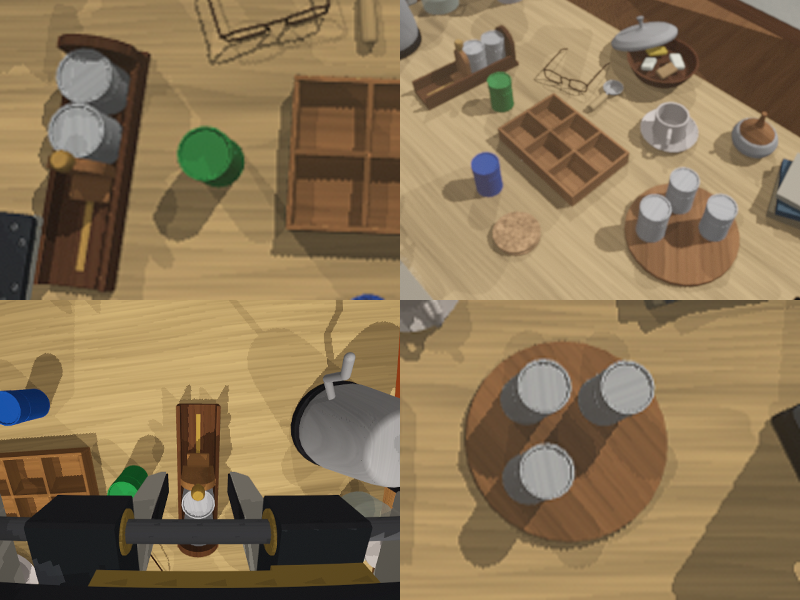

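The check picture shows the two full tins snug between keeper and end board, three empties upright on the board, and everything else in its place. Handing in.

```bash
python3 -c "
from station import *
print(close_job())"
```

```text
the job is handed in; nothing more can be done
None
```

I handed the job in at about 60 s: two full tins stand snug in the rack between keeper and end board, and three empty tins stand on the round board; one full tin tipped over in the rack on the way in and was stood up again.

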